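# Pack the shortbread in the airtight tub, seal it and date it

## Task

Put all the shortbread from the baking mat into the clear tub, then put the lid on and press its rim down all the way round, section by section, until the seal is fully home and flush everywhere. Set the lid's two date wheels to 27 (the day it was packed), and leave the mug, sugar jar and apple alone.

Things in the scene. Friction and masses are not known exactly. Their poses are not given: they have to be found in the camera images.
- tub: Clear plastic airtight tub, open; a non-slip pad holds it: it does not move. Origin: centre of its underside on the worktop, z up. Rim bead 212 mm (its y) by 152 mm (its x) outside, 12 mm wide, top at z = 66 mm. Inside 188 mm (y) by 128 mm (x), flat floor at z = 5 mm, upright walls.
- lid: White lid, loose, 0.28 kg, 220 mm (its y) by 160 mm (its x), lying right way up on the worktop. Origin: centre of its underside, z up out of its top. Plug below: 180 x 120 mm, 12 mm deep, enters the tub's mouth with 4 mm to spare all round; the lid then rests at z = 54 mm in the tub's frame, centred; either way round fits. Flat deck at z = 21 mm. Front = -x, back = +x, left = +y, right = -y.
- lid_grip (a point): Middle of the lid's white grab handle, in the lid's frame at x = 20, y = 0, z = 46 mm; axes as the lid's. The handle is a bar along the lid's y, 100 mm long, 16 mm thick (x), from z = 39 to 53 mm, on a post at each end.
- rim_front (a joint): Section of the lid's grey gasketed rim (16 mm wide): middle of the front side, 140 mm long, press point (-72, 0) mm in the lid's x, y. Value: how far it is pushed down, m: 0 = 6 mm proud of the deck (top at the lid's z = 27 mm), 0.006 = fully home, flush with the deck. Takes about 7 N to push; stays where it is left.
- rim_back (a joint): Section of the lid's grey gasketed rim (16 mm wide): middle of the back side, 140 mm long, press point (72, 0) mm in the lid's x, y. Value: how far it is pushed down, m: 0 = 6 mm proud of the deck (top at the lid's z = 27 mm), 0.006 = fully home, flush with the deck. Takes about 7 N to push; stays where it is left.
- rim_left (a joint): Section of the lid's grey gasketed rim (16 mm wide): middle of the left end, 80 mm long, press point (0, 102) mm in the lid's x, y. Value: how far it is pushed down, m: 0 = 6 mm proud of the deck (top at the lid's z = 27 mm), 0.006 = fully home, flush with the deck. Takes about 7 N to push; stays where it is left.
- rim_right (a joint): Section of the lid's grey gasketed rim (16 mm wide): middle of the right end, 80 mm long, press point (0, -102) mm in the lid's x, y. Value: how far it is pushed down, m: 0 = 6 mm proud of the deck (top at the lid's z = 27 mm), 0.006 = fully home, flush with the deck. Takes about 7 N to push; stays where it is left.
- rim_front_left (a joint): Section of the lid's grey gasketed rim (16 mm wide): front left corner, press point (-70, 100) mm in the lid's x, y. Value: how far it is pushed down, m: 0 = 6 mm proud of the deck (top at the lid's z = 27 mm), 0.006 = fully home, flush with the deck. Takes about 7 N to push; stays where it is left.
- rim_front_right (a joint): Section of the lid's grey gasketed rim (16 mm wide): front right corner, press point (-70, -100) mm in the lid's x, y. Value: how far it is pushed down, m: 0 = 6 mm proud of the deck (top at the lid's z = 27 mm), 0.006 = fully home, flush with the deck. Takes about 7 N to push; stays where it is left.
- rim_back_left (a joint): Section of the lid's grey gasketed rim (16 mm wide): back left corner, press point (70, 100) mm in the lid's x, y. Value: how far it is pushed down, m: 0 = 6 mm proud of the deck (top at the lid's z = 27 mm), 0.006 = fully home, flush with the deck. Takes about 7 N to push; stays where it is left.
- rim_back_right (a joint): Section of the lid's grey gasketed rim (16 mm wide): back right corner, press point (70, -100) mm in the lid's x, y. Value: how far it is pushed down, m: 0 = 6 mm proud of the deck (top at the lid's z = 27 mm), 0.006 = fully home, flush with the deck. Takes about 7 N to push; stays where it is left.
- wheel_tens (a joint): Date wheel for the tens (left one seen from the lid's front), numbers 0 to 9. The number at the very top, between the dark marks on the housing, counts. Value, rad = number x 0.628; grows as the top of the wheel moves to the lid's +x (back). Stops just past 0 and 9. Turned by a fingertip pressed on the crown and drawn along; drags at 0.02 N m, stays where left.
- tens_top (a point): Crown of the tens wheel, fixed to the lid at x = -34, y = 19, z = 37 mm in its frame; axes as the lid's. The wheel: radius 18 mm, 18 mm wide, axle along the lid's y. It stands 8 mm out of a housing 40 mm (x) by 84 mm (y) whose top is at the lid's z = 29 mm.
- wheel_units (a joint): Date wheel for the units (right one seen from the lid's front), numbers 0 to 9. The number at the very top, between the dark marks on the housing, counts. Value, rad = number x 0.628; grows as the top of the wheel moves to the lid's +x (back). Stops just past 0 and 9. Turned by a fingertip pressed on the crown and drawn along; drags at 0.02 N m, stays where left.
- units_top (a point): Crown of the units wheel, fixed to the lid at x = -34, y = -19, z = 37 mm in its frame; axes as the lid's. The wheel: radius 18 mm, 18 mm wide, axle along the lid's y. It stands 8 mm out of a housing 40 mm (x) by 84 mm (y) whose top is at the lid's z = 29 mm.
- bread0: Shortbread finger, hard baked, 80 mm (its x) by 28 mm (its y) by 18 mm thick, 35 g, lying flat on a brown silicone baking mat (3 mm thick) at the start. Origin: centre of its underside, z up. May be absent (None).
- bread1: Shortbread finger, hard baked, 80 mm (its x) by 28 mm (its y) by 18 mm thick, 35 g, lying flat on a brown silicone baking mat (3 mm thick) at the start. Origin: centre of its underside, z up. May be absent (None).
- bread2: Shortbread finger, hard baked, 80 mm (its x) by 28 mm (its y) by 18 mm thick, 35 g, lying flat on a brown silicone baking mat (3 mm thick) at the start. Origin: centre of its underside, z up. May be absent (None).
- bread3: Shortbread finger, hard baked, 80 mm (its x) by 28 mm (its y) by 18 mm thick, 35 g, lying flat on a brown silicone baking mat (3 mm thick) at the start. Origin: centre of its underside, z up. May be absent (None).
- bread4: Shortbread finger, hard baked, 80 mm (its x) by 28 mm (its y) by 18 mm thick, 35 g, lying flat on a brown silicone baking mat (3 mm thick) at the start. Origin: centre of its underside, z up. May be absent (None).
- bread5: Shortbread finger, hard baked, 80 mm (its x) by 28 mm (its y) by 18 mm thick, 35 g, lying flat on a brown silicone baking mat (3 mm thick) at the start. Origin: centre of its underside, z up. May be absent (None).
- mug: White mug, 82 mm across, 92 mm tall, in use: leave it alone. Origin: centre of its underside.
- sugar_jar: Blue lidded sugar jar, 92 mm across, 118 mm tall: leave it alone. Origin: centre of its underside.
- apple: Red apple, 76 mm across, 66 mm tall: leave it alone. Origin: centre of its underside.
Not all that is in view belongs to the job. Leave any blue or yellow look-alike of the bread3 alone. What is shaped like the bread5 but green or red is not meant.

How it is judged:
By the outcome, as a careful person would: the job done as asked, in the order asked, and still so for the second after the job is handed in, with the robot touching nothing.
Of bread0, bread1, bread2, bread3, bread4, bread5 only 4 to 6 are there at a start; the rules pass over those that are not, and their reading is None.
At some moment in a run one of bread0, bread1, bread2, bread3, bread4, bread5 may be knocked a few centimetres aside while the robot is not near it.
Once in a run the grip may slacken for a moment while it holds something.
It also fails if it takes over 210 s, if anything falls off the work surface, if the arm or the gripper's body presses on something with over 40 N, if the wrist force passes 120 N, or if a joint passes its speed limit or range.

## Robot

A 6-joint arm with a two-finger parallel gripper is mounted at the origin on the work surface. World frame = base frame: x ahead of the robot, y to its left, z up, the work surface at z = 0. Lengths are in m, angles in rad, forces in N, time in s.
With the tool pointing down it reaches from about 0.3 to 0.875 m from the base axis. Payload 4.2 kg.
Tool frame: the origin (TCP) lies midway between the tips of the shut fingers; the grasp point (between the pads) lies 19 mm behind it; z points along the fingers, x is the direction in which the jaws open and shut, and the axes are right-handed (so a half turn about z gives the same grasp; the last joint's range is limited). The gripper opens to 85 mm and grips with 20 to 120 N. Pads are 22 mm wide; open, the fingers measure 114 mm over their backs; the gripper's body (76 mm by 85 mm) begins 54 mm behind the grasp point. The pads swing forward as they close: fully open they stand 13 mm farther back than shut.
Start: joints at [-1.33, 0.32, 1.565, -0, 1.257, -0.02], TCP at [0.148, -0.556, 0.194] pointing down, gripper open.
Joint ranges: [-3.11, 3.11], [-0.84, 2.01], [0.21, 2.61], [-1.34, 4.49], [0.05, 2.63], [-2.56, 2.56]. Speed limits (rad/s): [2.57, 2.57, 3.14, 3.14, 3.14, 3.14].

## Interface

Orientations are given as a unit quaternion [x, y, z, w].
In Python, from workcell import r gives the robot as it stands.
- The arm moves only by the tool servo_tool, never from a script. Its argument "rows" is a list of rows, each an object of numbers: "gripper": the opening, from -1 (shut) to 1 (fully open); "x", "y", "z": the shift along the tool's x, y, z in m; "turn": the turn about the tool's z in degrees. In form: [{"gripper": .., "x": .., "y": .., "z": .., "turn": ..}, ...]. A call has 1 to 10 rows; each row is the pose to reach, as a shift and turn from the pose commanded when the call began, along the tool's axes at that moment; what a row does not reach only later rows make up. A row lasts 1/8 s, in which the tool goes at most 62.5 mm and 10.7 degrees, less where a joint would pass 70% of its speed; a pose out of reach is approached as far as the arm can. A call with a gripper value outside its range is refused whole. The fingers move at their own pace and stop on an object; "force" is the grip in N (left out, the last holds). Time passes only in rows, so rows that repeat a pose let the fingers close. It gives the time, the measured TCP pose, the force and the opening at its end, in the units of the state.
- r.observe(): the state, without advancing time (a new reading comes with each control period).
- r.get_image(name): name is "scene" or "top" or "wrist"; returns a dict with "image" (384x512x3 uint8, blue, green, red), "fx", "fy", "cx", "cy" (pixels), "R" (3x3) and "t" (3): a world point X has camera coordinates R X + t; the wrist camera has in their place "hand_eye" (4x4, takes a point from camera to tool coordinates, whose origin is the TCP and whose axes are the tool frame's). Camera axes: x right, y down, z forward; pixel columns grow to the right and rows downward; lengths in m; the calibration is good to about 2 mm. The wrist camera is an equidistant fisheye: a pixel r from the principal point sees the ray r / f radians off the axis. A picture is of the moment at which its call begins: read the wrist's pose just before it. There is no depth.
- r.close_job(): hands the job in, once; it reports no verdict.
The state is a dict: "t": time; "joint_pos": joint angles; "dq": joint speeds; "joint_efforts": joint torques, N m; "position": TCP position; "ee_rot": TCP orientation; "wrist_force": force on the tool from outside, world axes, zero at the start; "ft_torque": the same for the moment, N m; "width": opening from 0.0 (shut) to 1.0 (fully open).
Only numpy, scipy, OpenCV 4.12 (cv2) and the standard library are available. Lean on these libraries where they do the work, as an engineer would, in place of code of your own. Each camera call takes 0.05 s, during which the arm holds its last target. There are 200 camera calls.

## Working session

There is one attempt and no reset: what is moved stays moved. The work goes in short steps, Python scripts to look and compute and a tool call to move; the robot and the scene stay as the last step left them, time stands still between calls to the robot, and variables do not carry over. Pictures are saved under pics/ and viewed, about 12 in all and at most 16, crops included, and the job is handed in when it is done.

Besides the shell and the picture viewer there is one more tool, called after "Call:" as name(argument=value, ...), one argument or row to a line, values as JSON. servo_tool: Moves the arm, as the interface text tells. Its arguments: {"type":"object","properties":{"rows":{"type":"array","items":{"type":"object","properties":{"gripper":{"type":"number"},"x":{"type":"number"},"y":{"type":"number"},"z":{"type":"number"},"turn":{"type":"number"}}}},"force":{"type":"number"}},"required":["rows"]}

```bash
ls; mkdir -p pics
cat > h.py <<'E'
import numpy as np, cv2
from workcell import r
from scipy.spatial.transform import Rotation as Rn
def ray(im,u,v):
    R,t=np.array(im["R"]),np.array(im["t"]).ravel()
    d=R.T@np.array([(u-im["cx"])/im["fx"],(v-im["cy"])/im["fy"],1]); return -R.T@t,d
def onz(im,u,v,z):
    o,d=ray(im,u,v); return o+d*(z-o[2])/d[2]
def wray(im,o,u,v):
    # o: observation; fisheye
    H=np.array(im["hand_eye"]); a=np.array([(u-im["cx"])/im["fx"],(v-im["cy"])/im["fy"]]); th=np.hypot(*a)
    d=np.r_[a*(np.sin(th)/max(th,1e-9)),np.cos(th)]
    Rt=Rn.from_quat(o["ee_rot"]).as_matrix()
    return Rt@H[:3,3]+np.array(o["position"]),Rt@H[:3,:3]@d
def wonz(im,o,u,v,z):
    p,d=wray(im,o,u,v); return p+d*(z-p[2])/d[2]
E
python3 - <<'E'
from h import *
for n in ("top","scene"):
    im=r.get_image(n); cv2.imwrite(f"pics/{n}0.png",im["image"]); print(n,im["fx"],im["cx"],im["cy"],(-np.array(im["R"]).T@np.array(im["t"]).ravel()).round(3),np.array(im["R"]).round(2).tolist())
o=r.observe();print(o)
E
```

```text
pics
top 364.2389263708288 257.8143359508896 192.19928980839578 [0.415 0.048 1.108] [[-0.02, -1.0, -0.03], [-0.99, 0.02, -0.14], [0.14, 0.02, -0.99]]
scene 354.11078343078503 255.71302527199998 190.49931041085986 [0.986 0.58  1.035] [[-0.78, 0.63, -0.01], [0.52, 0.64, -0.56], [-0.35, -0.44, -0.83]]
{'t': 0.1, 'joint_pos': array([-1.33001012e+00,  3.20228465e-01,  1.56555909e+00,  1.68712147e-05,
        1.25741199e+00, -2.00132190e-02]), 'dq': array([-0.00247609, -0.00099436, -0.00498803,  0.00058915, -0.00175873,
       -0.00135125]), 'joint_efforts': array([-1.20667346e-04, -4.16410875e+01, -2.34703159e+01, -4.98613076e-05,
        4.89174112e-03,  3.76703341e-06]), 'position': array([ 0.14814729, -0.55507927,  0.19346531]), 'ee_rot': array([ 7.93047028e-01, -6.09159885e-01, -6.22237155e-04, -5.08342302e-04]), 'wrist_force': array([0.75460388, 0.26142049, 1.21287647]), 'ft_torque': array([ 1.88423628e-02,  7.56802721e-05, -1.59175104e-02]), 'width': 0.9987555577065369}
```

View pics/top0.png

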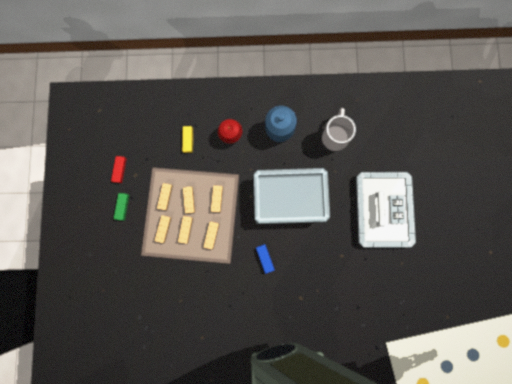

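View pics/scene0.png

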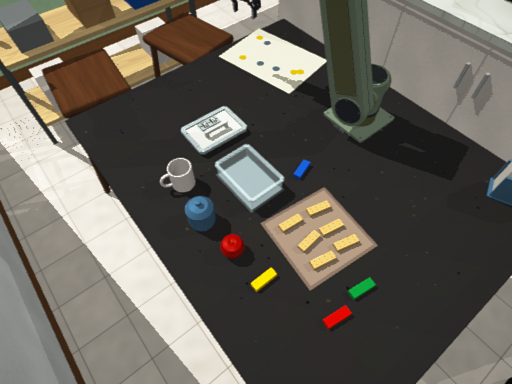

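The top view shows six tan fingers on the mat: (164,197), (188,200), (216,198), (162,230), (184,230) and (210,235). There are look-alikes off the mat: yellow (187,139), red (118,169), green (121,207) and blue (265,259). The tub is at (291,195). The lid is at (386,210), with its handle towards world +y, so it needs a quarter turn.

```bash
cat >> h.py <<'E'
def breads(im,z=0.021,proj=None):
    proj=proj or (lambda u,v:onz(im,u,v,z))
    hsv=cv2.cvtColor(im["image"],cv2.COLOR_BGR2HSV)
    m=cv2.inRange(hsv,(14,70,150),(26,190,255)); m=cv2.morphologyEx(m,cv2.MORPH_OPEN,np.ones((2,2)))
    out=[]
    for c in cv2.findContours(m,0,1)[0]:
        if cv2.contourArea(c)<60: continue
        P=np.array([proj(u,v)[:2] for u,v in c[:,0].astype(float)],dtype=np.float32)
        (cx,cy),(w,h),a=cv2.minAreaRect(P*1000); 
        if w<h: w,h,a=h,w,a+90
        out.append((c[:,0].mean(0).round(),round(cx),round(cy),round(w),round(h),round((a+90)%180-90)))
    return out,m
E
python3 - <<'E'
from h import *
im=r.get_image("top")
for b in breads(im)[0]: print(b)
g=im["image"]; hsv=cv2.cvtColor(g,cv2.COLOR_BGR2HSV)
for name,roi,z in (("tub",(245,160,340,232),.066),("lid",(348,162,425,255),.024)):
    x0,y0,x1,y1=roi; m=np.zeros(g.shape[:2],np.uint8); m[y0:y1,x0:x1]=(hsv[y0:y1,x0:x1,2]>95)*255
    c=max(cv2.findContours(m,0,1)[0],key=cv2.contourArea); c=cv2.convexHull(c)
    P=np.array([onz(im,u,v,z)[:2] for u,v in c[:,0].astype(float)],dtype=np.float32)
    print(name,cv2.minAreaRect(P*1000),cv2.boundingRect(c))
cv2.imwrite("pics/crop1.png",cv2.resize(g[150:275,130:430],None,fx=2.6,fy=2.6,interpolation=cv2.INTER_CUBIC))
E
```

```text
(array([504., 342.]), 127, -607, 34, 32, 89)
(array([212., 236.]), 439, 213, 85, 35, -14)
(array([186., 230.]), 457, 291, 85, 36, -11)
(array([164., 230.]), 460, 359, 85, 38, -15)
(array([190., 201.]), 547, 281, 85, 36, 5)
(array([218., 199.]), 548, 197, 84, 35, -6)
(array([165., 197.]), 558, 355, 85, 37, -13)
tub ((550.2877807617188, -22.165756225585938), (157.12889099121094, 216.5448760986328), 0.40843266248703003) (253, 168, 77, 56)
lid ((509.2288818359375, -302.5230407714844), (166.61729431152344, 225.63275146484375), 88.96183013916016) (357, 171, 59, 77)
```

View pics/crop1.png

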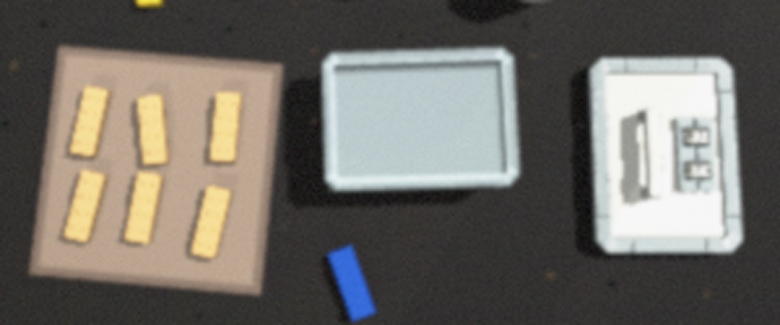

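Call:
servo_tool(
  rows=[
    {"gripper":0.2,"x":-0.252,"y":-0.432,"z":-0.1,"turn":-80},
    {"gripper":0.2,"x":-0.252,"y":-0.432,"z":-0.1,"turn":-80},
    {"gripper":0.2,"x":-0.252,"y":-0.432,"z":-0.1,"turn":-80},
    {"gripper":0.2,"x":-0.252,"y":-0.432,"z":-0.1,"turn":-80},
    {"gripper":0.2,"x":-0.252,"y":-0.432,"z":-0.1,"turn":-80},
    {"gripper":0.2,"x":-0.252,"y":-0.432,"z":-0.1,"turn":-80},
    {"gripper":0.2,"x":-0.252,"y":-0.432,"z":-0.1,"turn":-80},
    {"gripper":0.2,"x":-0.252,"y":-0.432,"z":-0.1,"turn":-80},
    {"gripper":0.2,"x":-0.252,"y":-0.432,"z":-0.1,"turn":-80},
    {"gripper":0.2,"x":-0.252,"y":-0.432,"z":-0.1,"turn":-80},
  ],
  force=40,
)

```text
t: 1.4
position: [0.5005, -0.2006, 0.2937]
ee_rot: [0.999, 0.044, -0.001, 0.0]
wrist_force: [0.3, -0.5, -0.1]
width: 0.598
```

```bash
cat >> h.py <<'E'
def st():
    o=r.observe(); a=np.degrees(Rn.from_quat(o["ee_rot"]).as_matrix()[:2,0]); return o,np.degrees(np.arctan2(a[1],a[0]))
def go(*T):
    """T: world targets (x,y,z,jaw deg) in mm; prints shift in current tool axes"""
    o,a=st(); M=Rn.from_quat(o["ee_rot"]).as_matrix()
    print("t %.2f pos"%o["t"],(o["position"]*1000).round(1),"jaw %.1f w %.2f F"%(a,o["width"]),o["wrist_force"].round(1),"j6 %.2f"%o["joint_pos"][5])
    for x,y,z,j in T:
        print((x,y,z,j),"->",(M.T@(np.array([x,y,z])/1000-o["position"])).round(4),"turn %.1f"%(-((j-a+180)%360-180)))
E
python3 -c "
from h import *
go((495,285,300,90))"
```

```text
t 1.40 pos [ 500.5 -200.6  293.7] jaw 5.0 w 0.60 F [ 0.3 -0.5 -0.1] j6 -0.49
(495, 285, 300, 90) -> [ 0.0367 -0.4842 -0.0065] turn -85.0
```

Call:
servo_tool(
  rows=[
    {"gripper":0.2,"x":0.037,"y":-0.484,"z":-0.006,"turn":-85},
    {"gripper":0.2,"x":0.037,"y":-0.484,"z":-0.006,"turn":-85},
    {"gripper":0.2,"x":0.037,"y":-0.484,"z":-0.006,"turn":-85},
    {"gripper":0.2,"x":0.037,"y":-0.484,"z":-0.006,"turn":-85},
    {"gripper":0.2,"x":0.037,"y":-0.484,"z":-0.006,"turn":-85},
    {"gripper":0.2,"x":0.037,"y":-0.484,"z":-0.006,"turn":-85},
    {"gripper":0.2,"x":0.037,"y":-0.484,"z":-0.006,"turn":-85},
    {"gripper":0.2,"x":0.037,"y":-0.484,"z":-0.006,"turn":-85},
    {"gripper":0.2,"x":0.037,"y":-0.484,"z":-0.006,"turn":-85},
    {"gripper":0.2,"x":0.037,"y":-0.484,"z":-0.006,"turn":-85},
  ],
)

```text
t: 2.65
position: [0.496, 0.2826, 0.2997]
ee_rot: [0.709, 0.706, -0.001, 0.0]
wrist_force: [-0.2, 0.1, -0.3]
width: 0.601
```

```bash
python3 -c "
from h import *
o=r.observe(); im=r.get_image('wrist'); cv2.imwrite('pics/w1.png',im['image'])
print(np.array(im['hand_eye']).round(3).tolist(),im['fx'])
B,m=breads(im,proj=lambda u,v:wonz(im,o,u,v,.021))
for b in B: print(b)
print('top')
t=r.get_image('top')
for b in breads(t)[0]: print(b)
go()"
```

```text
[[1.0, 0.0, 0.001, -0.001], [-0.001, 0.952, 0.308, -0.08], [-0.001, -0.308, 0.952, -0.181], [0.0, 0.0, 0.0, 1.0]] 297.3186396354542
(array([298., 188.]), 562, 361, 82, 33, -12)
(array([201., 183.]), 552, 202, 83, 30, -5)
(array([253., 181.]), 551, 287, 82, 31, 6)
(array([303., 128.]), 464, 364, 82, 32, -15)
(array([260., 126.]), 461, 297, 82, 31, -11)
(array([209., 115.]), 443, 219, 82, 30, -14)
top
(array([504., 342.]), 127, -607, 34, 32, 89)
(array([212., 236.]), 439, 213, 84, 35, -14)
(array([186., 230.]), 458, 291, 85, 36, -11)
(array([166., 224.]), 476, 350, 52, 33, 1)
(array([190., 201.]), 547, 281, 85, 36, 5)
(array([218., 199.]), 548, 197, 84, 35, -6)
(array([167., 190.]), 577, 350, 43, 37, -1)
t 2.75 pos [496.1 282.5 300.2] jaw 89.7 w 0.60 F [ 0.7 -0.2 -0.4] j6 -1.07
```

View pics/w1.png

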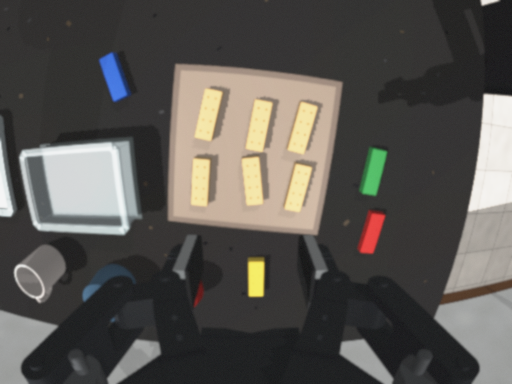

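The wrist view at pics/w1.png shows the six tan fingers on the mat at (201,183), (253,181), (298,188), (209,115), (260,126) and (303,128). The yellow (256,277), red (371,231), green (373,171) and blue (113,77) blocks are off the mat. Top and wrist positions agree within about 6 mm, which is enough for the grip.

Call:
servo_tool(
  rows=[
    {"gripper":0.2,"x":-0.082,"y":0.054,"z":0.2,"turn":6},
    {"gripper":0.2,"x":-0.082,"y":0.054,"z":0.2,"turn":6},
    {"gripper":0.2,"x":-0.082,"y":0.054,"z":0.2,"turn":6},
    {"gripper":0.2,"x":-0.082,"y":0.054,"z":0.2,"turn":6},
    {"gripper":0.2,"x":-0.082,"y":0.054,"z":0.25,"turn":6},
    {"gripper":0.2,"x":-0.082,"y":0.054,"z":0.292,"turn":6},
    {"gripper":0.2,"x":-0.082,"y":0.054,"z":0.292,"turn":6},
    {"gripper":-1,"x":-0.082,"y":0.054,"z":0.292,"turn":6},
    {"gripper":-1,"x":-0.082,"y":0.054,"z":0.292,"turn":6},
    {"gripper":-1,"x":-0.082,"y":0.054,"z":0.292,"turn":6},
  ],
  force=40,
)

```text
t: 4.0
position: [0.5507, 0.2029, 0.0098]
ee_rot: [0.743, 0.669, 0.001, 0.001]
wrist_force: [0.4, -0.5, -0.3]
width: 0.001
```

```bash
python3 -c "
from h import *
go((550,-76,130,90))"
```

```text
t 4.00 pos [550.7 202.9   9.8] jaw 83.9 w 0.00 F [ 0.4 -0.5 -0.3] j6 -1.13
(550, -76, 130, 90) -> [-0.2773  0.0291 -0.1204] turn -6.1
```

Nothing in the grip, so I'll look.

```bash
python3 -c "
from h import *
im=r.get_image('wrist'); s=r.get_image('scene')['image'][170:300,230:390]
cv2.imwrite('pics/w2.png',np.hstack([im['image'][100:384,60:452],cv2.resize(s,(350,284))]))
go()"
```

```text
t 4.10 pos [550.2 202.8   9.2] jaw 83.9 w -0.00 F [-0.5 -0.3  0.3] j6 -1.13
```

View pics/w2.png

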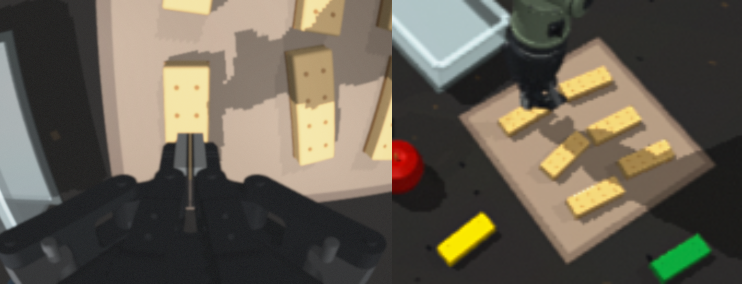

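```bash
python3 -c "
from h import *
o=r.observe()
im=r.get_image('wrist')
for b in breads(im,proj=lambda u,v:wonz(im,o,u,v,.021))[0]: print('w',b)
for n in ('scene','top'):
  s=r.get_image(n)
  for b in breads(s)[0]: print(n,b)
  c=np.array(s['R'])@o['position']+np.array(s['t']).ravel(); print('tcp px',s['fx']*c[0]/c[2]+s['cx'],s['fy']*c[1]/c[2]+s['cy'])
"
```

```text
w (array([247., 205.]), 535, 202, 52, 29, -6)
w (array([458., 212.]), 561, 357, 81, 39, -12)
w (array([374., 208.]), 551, 284, 80, 33, 6)
w (array([469.,  79.]), 461, 361, 79, 36, -14)
w (array([385.,  72.]), 459, 294, 80, 33, -10)
w (array([256.,  56.]), 446, 216, 70, 28, -14)
scene (array([322., 265.]), 577, 365, 107, 91, -7)
scene (array([309., 241.]), 552, 290, 80, 31, 7)
scene (array([283., 227.]), 576, 203, 105, 35, -14)
scene (array([341., 229.]), 451, 325, 146, 119, 83)
scene (array([322., 204.]), 431, 214, 111, 57, -18)
scene (array([ 46., 113.]), 1006, -825, 186, 68, -69)
scene (array([40., 96.]), 980, -916, 151, 58, -90)
scene (array([132.,  62.]), 548, -885, 178, 161, 83)
scene (array([10., 49.]), 978, -1392, 342, 112, -87)
scene (array([63., 24.]), 684, -1415, 301, 159, 88)
scene (array([120.,   5.]), 371, -1383, 152, 74, 87)
tcp px 290.6658216232845 223.46087810479057
top (array([504., 342.]), 127, -607, 34, 32, 89)
top (array([161., 234.]), 449, 370, 67, 29, 9)
top (array([190., 207.]), 528, 281, 39, 27, 0)
tcp px 215.96162251346465 199.12464832120355
```

Call:
servo_tool(
  rows=[
    {"gripper":0.2,"z":-0.03},
    {"gripper":0.2,"z":-0.03},
    {"gripper":0.2,"z":-0.03},
  ],
)

```text
validation failed for argument at $.ro...
```

```bash
python3 -c "
from h import *
o=r.observe()
im=r.get_image('wrist'); s=r.get_image('scene')['image'][170:300,230:390]
cv2.imwrite('pics/w3.png',np.hstack([im['image'][100:384,60:452],cv2.resize(s,(350,284))]))
for b in breads(im,proj=lambda u,v:wonz(im,o,u,v,.021))[0]: print('w',b)
go()"
```

```text
w (array([247., 205.]), 535, 202, 51, 28, -6)
w (array([458., 213.]), 561, 357, 81, 39, -12)
w (array([375., 210.]), 551, 284, 80, 33, 6)
w (array([470.,  80.]), 461, 361, 79, 36, -14)
w (array([385.,  73.]), 459, 294, 79, 33, -11)
w (array([256.,  56.]), 446, 216, 71, 28, -14)
t 4.35 pos [549.7 202.7   8.2] jaw 83.9 w 0.00 F [ 0.4 -0.5 -0.6] j6 -1.13
```

View pics/w3.png

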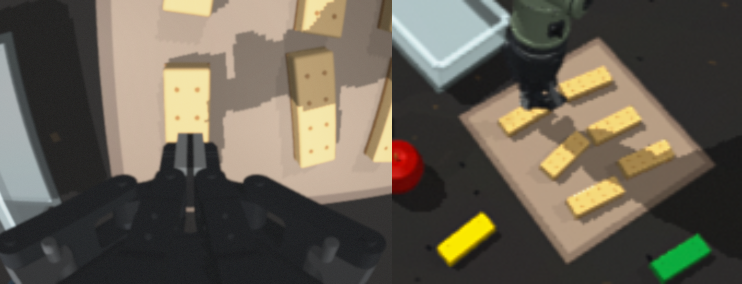

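Call:
servo_tool(
  rows=[
    {"gripper":-1,"x":0,"y":0,"z":-0.04,"turn":0},
    {"gripper":-1,"x":0,"y":0,"z":-0.04,"turn":0},
    {"gripper":0.2,"x":0,"y":0,"z":-0.06,"turn":0},
    {"gripper":0.2,"x":0,"y":0,"z":-0.06,"turn":0},
    {"gripper":0.2,"x":0,"y":0,"z":-0.06,"turn":0},
  ],
)

```text
t: 4.97
position: [0.5491, 0.2024, 0.0672]
ee_rot: [0.743, 0.669, -0.001, -0.0]
wrist_force: [-0.2, 0.9, -0.1]
width: 0.595
```

```bash
python3 -c "
from h import *
o=r.observe()
im=r.get_image('wrist'); s=r.get_image('scene')['image'][170:300,230:390]
cv2.imwrite('pics/w4.png',np.hstack([im['image'][100:384,60:452],cv2.resize(s,(350,284))]))
for b in breads(im,proj=lambda u,v:wonz(im,o,u,v,.021))[0]: print('w',b)
go()"
```

```text
w (array([249., 197.]), 551, 201, 82, 29, -6)
w (array([422., 190.]), 561, 357, 80, 37, -12)
w (array([349., 185.]), 550, 285, 81, 32, 5)
w (array([428.,  81.]), 462, 362, 80, 35, -14)
w (array([355.,  77.]), 459, 294, 80, 33, -11)
w (array([256.,  61.]), 442, 218, 81, 29, -14)
t 5.08 pos [549.  202.4  67. ] jaw 83.9 w 0.60 F [-0.2 -0.3  0. ] j6 -1.13
```

View pics/w4.png

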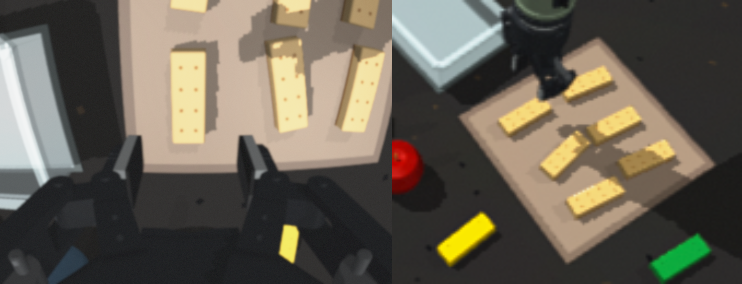

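The shut fingers at z = 9 mm met no resistance and the finger did not move. In the picture the 51 mm gap spans about 98 px, which puts the tips roughly 35–40 mm behind the stated TCP. I'll check this by feeling for contact in small steps.

Call:
servo_tool(
  rows=[
    {"gripper":0.2,"x":0,"y":0,"z":0.055,"turn":0},
    {"gripper":0.2,"x":0,"y":0,"z":0.06,"turn":0},
    {"gripper":0.2,"x":0,"y":0,"z":0.065,"turn":0},
    {"gripper":0.2,"x":0,"y":0,"z":0.07,"turn":0},
    {"gripper":0.2,"x":0,"y":0,"z":0.07,"turn":0},
    {"gripper":0.2,"x":0,"y":0,"z":0.07,"turn":0},
  ],
)

```text
t: 5.82
position: [0.5503, 0.2028, -0.0011]
ee_rot: [0.743, 0.669, 0.001, 0.0]
wrist_force: [0.6, -0.4, 0.0]
width: 0.6
```

Call:
servo_tool(
  rows=[
    {"gripper":0.2,"x":0,"y":0,"z":0.004,"turn":0},
    {"gripper":0.2,"x":0,"y":0,"z":0.007,"turn":0},
    {"gripper":0.2,"x":0,"y":0,"z":0.007,"turn":0},
  ],
)

```text
t: 6.2
position: [0.5495, 0.2025, -0.0092]
ee_rot: [0.743, 0.669, -0.0, -0.0]
wrist_force: [-0.1, 0.4, 0.1]
width: 0.6
```

Call:
servo_tool(
  rows=[
    {"gripper":0.2,"x":0,"y":0,"z":0.004,"turn":0},
    {"gripper":0.2,"x":0,"y":0,"z":0.007,"turn":0},
    {"gripper":0.2,"x":0,"y":0,"z":0.007,"turn":0},
  ],
)

```text
t: 6.58
position: [0.5495, 0.2025, -0.0162]
ee_rot: [0.743, 0.669, -0.0, -0.0]
wrist_force: [0.1, 0.4, 0.4]
width: 0.597
```

Call:
servo_tool(
  rows=[
    {"gripper":0.2,"x":0,"y":0,"z":0.004,"turn":0},
    {"gripper":0.2,"x":0,"y":0,"z":0.008,"turn":0},
    {"gripper":0.2,"x":0,"y":0,"z":0.008,"turn":0},
  ],
)

```text
t: 6.95
position: [0.5494, 0.2025, -0.0243]
ee_rot: [0.743, 0.669, -0.0, -0.0]
wrist_force: [-0.4, 0.2, 0.3]
width: 0.603
```

```bash
python3 -c "
from h import *
o=r.observe()
im=r.get_image('wrist'); s=r.get_image('scene')['image'][170:300,230:390]
cv2.imwrite('pics/w5.png',np.hstack([im['image'][100:384,60:452],cv2.resize(s,(350,284))]))
for b in breads(im,proj=lambda u,v:wonz(im,o,u,v,.021))[0]: print('w',b)
go()"
```

```text
w (array([248., 248.]), 551, 201, 81, 29, -6)
w (array([483., 232.]), 561, 356, 81, 42, -12)
w (array([397., 227.]), 551, 284, 81, 34, 5)
w (array([497.,  71.]), 462, 357, 81, 31, -4)
w (array([412.,  72.]), 458, 293, 80, 34, -11)
w (array([256.,  58.]), 451, 215, 59, 28, -14)
t 7.05 pos [549.8 202.6 -23.9] jaw 83.9 w 0.60 F [ 0.1 -0.1 -0.5] j6 -1.13
```

View pics/w5.png

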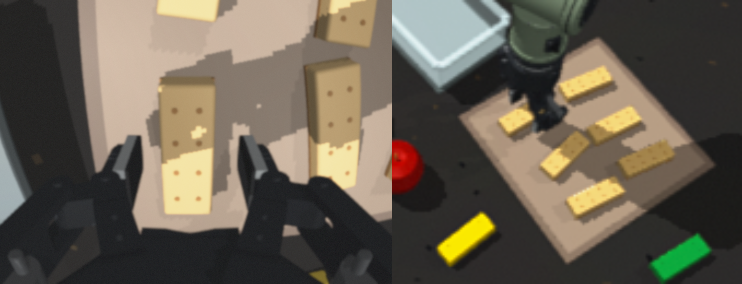

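Call:
servo_tool(
  rows=[
    {"gripper":0.2,"x":0,"y":0,"z":0.004,"turn":0},
    {"gripper":0.2,"x":0,"y":0,"z":0.008,"turn":0},
    {"gripper":0.2,"x":0,"y":0,"z":0.008,"turn":0},
  ],
)

```text
t: 7.42
position: [0.5494, 0.2025, -0.0323]
ee_rot: [0.743, 0.669, -0.0, -0.0]
wrist_force: [0.5, -0.8, -0.5]
width: 0.599
```

Call:
servo_tool(
  rows=[
    {"gripper":-1,"x":0,"y":0,"z":0,"turn":0},
    {"gripper":-1,"x":0,"y":0,"z":0,"turn":0},
    {"gripper":-1,"x":0,"y":0,"z":0,"turn":0},
    {"gripper":-1,"x":0,"y":0,"z":0,"turn":0},
  ],
)

```text
t: 7.92
position: [0.55, 0.2027, -0.0316]
ee_rot: [0.743, 0.669, 0.0, 0.0]
wrist_force: [-0.0, 0.3, 1.7]
width: 0.313
```

Call:
servo_tool(
  rows=[
    {"gripper":-1,"x":0,"y":0,"z":-0.06,"turn":0},
    {"gripper":-1,"x":0,"y":0,"z":-0.12,"turn":0},
    {"gripper":-1,"x":-0.05,"y":0.005,"z":-0.13,"turn":-6},
    {"gripper":-1,"x":-0.11,"y":0.012,"z":-0.13,"turn":-6},
    {"gripper":-1,"x":-0.17,"y":0.018,"z":-0.13,"turn":-6},
    {"gripper":-1,"x":-0.223,"y":0.024,"z":-0.13,"turn":-6},
    {"gripper":-1,"x":-0.223,"y":0.024,"z":-0.13,"turn":-6},
    {"gripper":-1,"x":-0.223,"y":0.024,"z":-0.13,"turn":-6},
  ],
)

```text
t: 8.93
position: [0.5499, -0.0215, 0.098]
ee_rot: [0.708, 0.706, -0.0, -0.0]
wrist_force: [-0.4, 0.9, -0.3]
width: 0.319
```

```bash
python3 -c "
from h import *
o=r.observe()
im=r.get_image('wrist'); s=r.get_image('scene')['image'][110:240,180:340]
cv2.imwrite('pics/w6.png',np.hstack([im['image'][100:384,60:452],cv2.resize(s,(350,284))]))
go((550,-22,-27,90))"
```

```text
t 9.03 pos [550.  -20.5  98.1] jaw 90.0 w 0.32 F [ 0.   0.5 -1. ] j6 -1.63
(550, -22, -27, 90) -> [-1.500e-03  1.000e-04  1.251e-01] turn 0.0
```

View pics/w6.png

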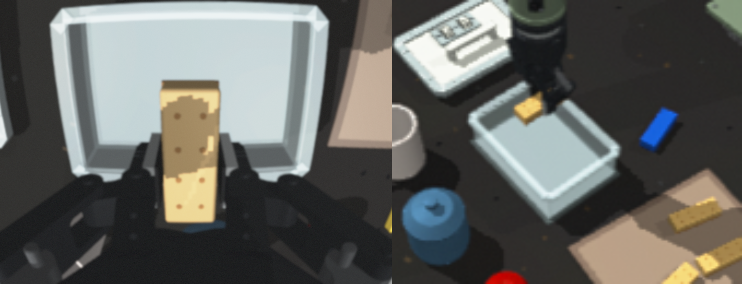

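Call:
servo_tool(
  rows=[
    {"gripper":-1,"x":-0.001,"y":0,"z":0.06,"turn":0},
    {"gripper":-1,"x":-0.001,"y":0,"z":0.08,"turn":0},
    {"gripper":-1,"x":-0.001,"y":0,"z":0.09,"turn":0},
    {"gripper":-1,"x":-0.001,"y":0,"z":0.1,"turn":0},
    {"gripper":-1,"x":-0.001,"y":0,"z":0.105,"turn":0},
    {"gripper":-1,"x":-0.001,"y":0,"z":0.11,"turn":0},
    {"gripper":-1,"x":-0.001,"y":0,"z":0.11,"turn":0},
  ],
)

```text
t: 9.9
position: [0.5501, -0.0227, -0.0118]
ee_rot: [0.707, 0.707, -0.0, 0.0]
wrist_force: [-0.6, 0.5, -0.2]
width: 0.319
```

Call:
servo_tool(
  rows=[
    {"gripper":-1,"x":0,"y":0,"z":0.005,"turn":0},
    {"gripper":-1,"x":0,"y":0,"z":0.01,"turn":0},
    {"gripper":-1,"x":0,"y":0,"z":0.014,"turn":0},
    {"gripper":-1,"x":0,"y":0,"z":0.014,"turn":0},
  ],
)

```text
t: 10.4
position: [0.5498, -0.0227, -0.0262]
ee_rot: [0.707, 0.707, -0.0, -0.0]
wrist_force: [-0.2, 0.4, -0.4]
width: 0.321
```

Call:
servo_tool(
  rows=[
    {"gripper":-0.1,"x":0,"y":0,"z":0,"turn":0},
    {"gripper":-0.1,"x":0,"y":0,"z":0,"turn":0},
    {"gripper":-0.1,"x":0,"y":0,"z":0,"turn":0},
  ],
)

```text
t: 10.78
position: [0.5502, -0.0227, -0.0256]
ee_rot: [0.707, 0.707, 0.0, 0.0]
wrist_force: [0.2, -0.0, -0.1]
width: 0.45
```

Call:
servo_tool(
  rows=[
    {"gripper":-0.1,"x":0,"y":0,"z":-0.06,"turn":0},
    {"gripper":-0.1,"x":0,"y":0,"z":-0.12,"turn":0},
    {"gripper":0.2,"x":0.06,"y":-0.026,"z":-0.12,"turn":14},
    {"gripper":0.2,"x":0.12,"y":-0.053,"z":-0.12,"turn":14},
    {"gripper":0.2,"x":0.18,"y":-0.08,"z":-0.12,"turn":14},
    {"gripper":0.2,"x":0.24,"y":-0.107,"z":-0.11,"turn":14},
    {"gripper":0.2,"x":0.24,"y":-0.107,"z":-0.07,"turn":14},
    {"gripper":0.2,"x":0.24,"y":-0.107,"z":-0.03,"turn":14},
    {"gripper":0.2,"x":0.24,"y":-0.107,"z":-0.01,"turn":14},
    {"gripper":0.2,"x":0.24,"y":-0.107,"z":0.006,"turn":14},
  ],
)

```text
t: 12.02
position: [0.4429, 0.2175, -0.0328]
ee_rot: [0.788, 0.615, -0.0, -0.0]
wrist_force: [0.4, -0.1, 0.6]
width: 0.6
```

Call:
servo_tool(
  rows=[
    {"gripper":0.2,"x":0,"y":0,"z":0,"turn":0},
    {"gripper":-1,"x":0,"y":0,"z":0,"turn":0},
    {"gripper":-1,"x":0,"y":0,"z":0,"turn":0},
    {"gripper":-1,"x":0,"y":0,"z":0,"turn":0},
    {"gripper":-1,"x":0,"y":0,"z":0,"turn":0},
  ],
)

```text
t: 12.65
position: [0.4441, 0.2178, -0.0309]
ee_rot: [0.788, 0.615, 0.001, 0.0]
wrist_force: [0.1, -0.1, 6.6]
width: 0.316
```

```bash
python3 -c "
from h import *
go((443,217,90,76),(550,-76,90,90))
o=r.observe()
im=r.get_image('wrist')
for b in breads(im,proj=lambda u,v:wonz(im,o,u,v,.021))[0]: print('w',b)
"
```

```text
t 12.65 pos [444.1 217.8 -30.9] jaw 75.9 w 0.32 F [ 0.1 -0.1  6.6] j6 -0.89
(443, 217, 90, 76) -> [-0.0009 -0.0007 -0.1209] turn -0.1
(550, -76, 90, 90) -> [-0.2591  0.1742 -0.1209] turn -14.1
w (array([369., 370.]), 564, 277, 36, 5, 26)
w (array([468., 315.]), 551, 358, 76, 42, -11)
w (array([251., 247.]), 442, 218, 81, 29, -14)
w (array([395., 237.]), 460, 293, 81, 35, -11)
w (array([482., 217.]), 462, 359, 82, 41, -14)
```

Call:
servo_tool(
  rows=[
    {"gripper":-1,"x":0,"y":0,"z":-0.06,"turn":0},
    {"gripper":-1,"x":0,"y":0,"z":-0.12,"turn":0},
    {"gripper":-1,"x":-0.052,"y":0.035,"z":-0.13,"turn":-5},
    {"gripper":-1,"x":-0.104,"y":0.07,"z":-0.13,"turn":-14},
    {"gripper":-1,"x":-0.156,"y":0.105,"z":-0.13,"turn":-14},
    {"gripper":-1,"x":-0.208,"y":0.14,"z":-0.13,"turn":-14},
    {"gripper":-1,"x":-0.259,"y":0.174,"z":-0.12,"turn":-14},
    {"gripper":-1,"x":-0.259,"y":0.174,"z":-0.1,"turn":-14},
    {"gripper":-1,"x":-0.259,"y":0.174,"z":-0.06,"turn":-14},
    {"gripper":-1,"x":-0.259,"y":0.174,"z":-0.03,"turn":-14},
  ],
)

```text
t: 13.95
position: [0.5484, -0.0764, -0.0033]
ee_rot: [0.708, 0.706, -0.0, -0.001]
wrist_force: [0.8, -0.2, -0.0]
width: 0.309
```

Call:
servo_tool(
  rows=[
    {"gripper":-1,"x":0,"y":0,"z":0.012,"turn":0},
    {"gripper":-1,"x":0,"y":0,"z":0.02,"turn":0},
    {"gripper":-1,"x":0,"y":0,"z":0.02,"turn":0},
  ],
)

```text
t: 14.32
position: [0.5518, -0.0755, -0.0169]
ee_rot: [0.708, 0.707, 0.002, 0.002]
wrist_force: [-4.5, 6.7, 24.4]
width: 0.313
```

```bash
python3 -c "
from h import *
go((550,-76,-26,90))"
```

```text
t 14.32 pos [551.8 -75.5 -16.9] jaw 89.9 w 0.31 F [-4.5  6.7 24.4] j6 -1.73
(550, -76, -26, 90) -> [-0.0005 -0.0019  0.0091] turn -0.1
```

Upward force 24 N at y = −76: the gripper body has met the tub rim, earlier than the nominal geometry suggests. I'll back up and let the finger drop about 15 mm.

Call:
servo_tool(
  rows=[
    {"gripper":-1,"x":0.003,"y":0,"z":-0.008,"turn":0},
    {"gripper":-1,"x":0.003,"y":0,"z":-0.009,"turn":0},
    {"gripper":-0.1,"x":0.003,"y":0,"z":-0.009,"turn":0},
    {"gripper":-0.1,"x":0.003,"y":0,"z":-0.009,"turn":0},
    {"gripper":-0.1,"x":0.003,"y":0,"z":-0.009,"turn":0},
    {"gripper":-0.1,"x":0.003,"y":0,"z":-0.07,"turn":0},
    {"gripper":-0.1,"x":0.003,"y":0,"z":-0.13,"turn":0},
    {"gripper":-0.1,"x":0.003,"y":0,"z":-0.13,"turn":0},
  ],
)

```text
t: 15.32
position: [0.5529, -0.0737, 0.1131]
ee_rot: [0.707, 0.707, 0.003, 0.004]
wrist_force: [0.5, 0.7, -0.4]
width: 0.452
```

```bash
python3 -c "
from h import *
o=r.observe()
im=r.get_image('wrist'); s=r.get_image('scene')['image'][110:240,180:340]
cv2.imwrite('pics/w7.png',np.hstack([im['image'][100:384,60:452],cv2.resize(s,(350,284))]))
for b in breads(im,proj=lambda u,v:wonz(im,o,u,v,.023))[0]: print('w',b)
go((550,-22,100,90),(460,294,110,79))"
```

```text
w (array([482., 295.]), 734, 282, 87, 45, 1)
w (array([510., 196.]), 572, 267, 44, 11, 22)
w (array([303., 177.]), 550, -23, 78, 29, 0)
w (array([252., 173.]), 546, -72, 79, 26, 0)
t 15.43 pos [549.  -73.1 108.3] jaw 89.9 w 0.45 F [ 0.2 -0.2 -1.4] j6 -1.72
(550, -22, 100, 90) -> [0.0511 0.0009 0.0083] turn -0.1
(460, 294, 110, 79) -> [ 0.367  -0.0894 -0.0018] turn 10.9
```

View pics/w7.png

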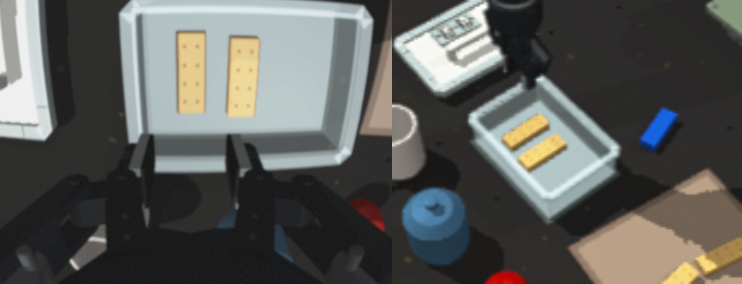

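Call:
servo_tool(
  rows=[
    {"gripper":0.2,"x":0.06,"y":-0.015,"z":0,"turn":5},
    {"gripper":0.2,"x":0.12,"y":-0.03,"z":0,"turn":11},
    {"gripper":0.2,"x":0.18,"y":-0.044,"z":0,"turn":11},
    {"gripper":0.2,"x":0.24,"y":-0.06,"z":0,"turn":11},
    {"gripper":0.2,"x":0.3,"y":-0.075,"z":0.02,"turn":11},
    {"gripper":0.2,"x":0.36,"y":-0.089,"z":0.04,"turn":11},
    {"gripper":0.2,"x":0.367,"y":-0.089,"z":0.07,"turn":11},
    {"gripper":0.2,"x":0.367,"y":-0.089,"z":0.1,"turn":11},
    {"gripper":0.2,"x":0.367,"y":-0.089,"z":0.125,"turn":11},
    {"gripper":0.2,"x":0.367,"y":-0.089,"z":0.139,"turn":11},
  ],
)

```text
t: 16.68
position: [0.4584, 0.2928, -0.0339]
ee_rot: [0.772, 0.636, -0.003, -0.0]
wrist_force: [0.3, -0.7, 0.1]
width: 0.603
```

Call:
servo_tool(
  rows=[
    {"gripper":0.2,"x":0,"y":0,"z":0,"turn":0},
    {"gripper":-1,"x":0,"y":0,"z":0,"turn":0},
    {"gripper":-1,"x":0,"y":0,"z":0,"turn":0},
    {"gripper":-1,"x":0,"y":0,"z":0,"turn":0},
    {"gripper":-1,"x":0,"y":0,"z":0,"turn":0},
  ],
)

```text
t: 17.3
position: [0.4612, 0.2943, -0.0299]
ee_rot: [0.772, 0.636, 0.001, 0.0]
wrist_force: [-0.5, 0.7, 5.7]
width: 0.315
```

```bash
python3 -c "
from h import *
go((550,33,90,90))
o=r.observe()
im=r.get_image('wrist')
for b in breads(im,proj=lambda u,v:wonz(im,o,u,v,.021))[0]: print('w',b)
"
```

```text
t 17.30 pos [461.2 294.3 -29.9] jaw 78.9 w 0.32 F [-0.5  0.7  5.7] j6 -0.83
(550, 33, 90, 90) -> [-0.2393  0.1374 -0.12  ] turn -11.1
w (array([363., 366.]), 572, 356, 51, 6, 29)
w (array([251., 248.]), 460, 294, 81, 28, -11)
w (array([383., 225.]), 461, 362, 77, 33, -14)
```

Call:
servo_tool(
  rows=[
    {"gripper":-1,"x":0,"y":0,"z":-0.06,"turn":0},
    {"gripper":-1,"x":0,"y":0,"z":-0.12,"turn":0},
    {"gripper":-1,"x":-0.052,"y":0.03,"z":-0.13,"turn":-5},
    {"gripper":-1,"x":-0.104,"y":0.06,"z":-0.13,"turn":-11},
    {"gripper":-1,"x":-0.156,"y":0.09,"z":-0.13,"turn":-11},
    {"gripper":-1,"x":-0.208,"y":0.12,"z":-0.13,"turn":-11},
    {"gripper":-1,"x":-0.239,"y":0.137,"z":-0.12,"turn":-11},
    {"gripper":-1,"x":-0.239,"y":0.137,"z":-0.09,"turn":-11},
    {"gripper":-1,"x":-0.239,"y":0.137,"z":-0.05,"turn":-11},
    {"gripper":-1,"x":-0.239,"y":0.137,"z":-0.02,"turn":-11},
  ],
)

```text
t: 18.6
position: [0.5483, 0.0329, -0.0124]
ee_rot: [0.708, 0.707, -0.001, -0.001]
wrist_force: [-0.8, -0.4, -0.4]
width: 0.317
```

Call:
servo_tool(
  rows=[
    {"gripper":-1,"x":0,"y":0,"z":0,"turn":0},
    {"gripper":-0.1,"x":0,"y":0,"z":0,"turn":0},
    {"gripper":-0.1,"x":0,"y":0,"z":0,"turn":0},
    {"gripper":-0.1,"x":0,"y":0,"z":0,"turn":0},
    {"gripper":-0.1,"x":0,"y":0,"z":-0.06,"turn":0},
    {"gripper":-0.1,"x":0,"y":0,"z":-0.12,"turn":0},
    {"gripper":-0.1,"x":0,"y":0,"z":-0.12,"turn":0},
  ],
)

```text
t: 19.48
position: [0.5531, 0.0334, 0.115]
ee_rot: [0.707, 0.707, 0.005, 0.004]
wrist_force: [-0.4, 0.1, -0.8]
width: 0.452
```

```bash
python3 -c "
from h import *
o=r.observe()
im=r.get_image('wrist')
for b in breads(im,proj=lambda u,v:wonz(im,o,u,v,.023))[0]: print('w',b)
for b in breads(r.get_image('top'))[0]: print('top',b)
go((550,284,110,95))"
```

```text
w (array([430., 293.]), 711, 274, 55, 42, -35)
w (array([499., 188.]), 560, 355, 81, 42, -12)
w (array([463., 177.]), 549, 280, 81, 42, 6)
w (array([194., 176.]), 550, -21, 78, 27, 0)
w (array([144., 173.]), 546, -72, 79, 27, 0)
w (array([250., 172.]), 546, 32, 77, 26, 1)
w (array([507., 129.]), 485, 341, 44, 31, 11)
top (array([504., 342.]), 127, -607, 34, 32, 89)
top (array([163., 229.]), 463, 360, 81, 36, -18)
top (array([273., 206.]), 524, 30, 36, 24, -1)
top (array([291., 202.]), 537, -24, 51, 24, -2)
top (array([190., 201.]), 547, 281, 85, 36, 5)
top (array([165., 197.]), 558, 355, 85, 37, -13)
t 19.57 pos [549.2  33.2 110. ] jaw 89.9 w 0.45 F [-0.1  0.5 -1. ] j6 -1.53
(550, 284, 110, 95) -> [ 0.2508  0.0006 -0.    ] turn -5.1
```

Call:
servo_tool(
  rows=[
    {"gripper":0.2,"x":0.06,"y":0,"z":0,"turn":-5},
    {"gripper":0.2,"x":0.12,"y":0,"z":0,"turn":-5},
    {"gripper":0.2,"x":0.18,"y":0,"z":0,"turn":-5},
    {"gripper":0.2,"x":0.24,"y":0,"z":0.02,"turn":-5},
    {"gripper":0.2,"x":0.251,"y":0,"z":0.06,"turn":-5},
    {"gripper":0.2,"x":0.251,"y":0,"z":0.1,"turn":-5},
    {"gripper":0.2,"x":0.251,"y":0,"z":0.125,"turn":-5},
    {"gripper":0.2,"x":0.251,"y":0,"z":0.139,"turn":-5},
    {"gripper":0.2,"x":0.251,"y":0,"z":0.139,"turn":-5},
    {"gripper":-1,"x":0.251,"y":0,"z":0.139,"turn":-5},
  ],
)

```text
t: 20.82
position: [0.5502, 0.2844, -0.029]
ee_rot: [0.676, 0.737, 0.001, 0.0]
wrist_force: [0.1, 0.1, 0.7]
width: 0.404
```

Call:
servo_tool(
  rows=[
    {"gripper":-1,"x":0,"y":0,"z":0,"turn":0},
    {"gripper":-1,"x":0,"y":0,"z":0,"turn":0},
    {"gripper":-1,"x":0,"y":0,"z":0,"turn":0},
  ],
)

```text
t: 21.2
position: [0.5503, 0.2845, -0.0286]
ee_rot: [0.676, 0.737, 0.001, 0.001]
wrist_force: [-0.4, -0.4, 6.0]
width: 0.318
```

```bash
python3 -c "
from h import *
go((550,-22,90,90))
o=r.observe()
im=r.get_image('wrist')
for b in breads(im,proj=lambda u,v:wonz(im,o,u,v,.021))[0]: print('w',b)
"
```

```text
t 21.20 pos [550.3 284.5 -28.6] jaw 94.9 w 0.32 F [-0.4 -0.4  6. ] j6 -1.20
(550, -22, 90, 90) -> [-0.3053 -0.0264 -0.1188] turn 4.9
w (array([394., 255.]), 547, 364, 48, 30, -13)
w (array([251., 250.]), 550, 284, 81, 28, 5)
w (array([424., 107.]), 462, 364, 79, 29, -15)
```

Call:
servo_tool(
  rows=[
    {"gripper":-1,"x":0,"y":0,"z":-0.06,"turn":0},
    {"gripper":-1,"x":0,"y":0,"z":-0.12,"turn":0},
    {"gripper":-1,"x":-0.06,"y":-0.005,"z":-0.14,"turn":5},
    {"gripper":-1,"x":-0.12,"y":-0.01,"z":-0.14,"turn":5},
    {"gripper":-1,"x":-0.18,"y":-0.015,"z":-0.14,"turn":5},
    {"gripper":-1,"x":-0.24,"y":-0.02,"z":-0.14,"turn":5},
    {"gripper":-1,"x":-0.305,"y":-0.026,"z":-0.14,"turn":5},
    {"gripper":-1,"x":-0.305,"y":-0.026,"z":-0.11,"turn":5},
    {"gripper":-1,"x":-0.305,"y":-0.026,"z":-0.07,"turn":5},
    {"gripper":-1,"x":-0.305,"y":-0.026,"z":-0.04,"turn":5},
  ],
)

```text
t: 22.5
position: [0.5489, -0.0223, 0.0087]
ee_rot: [0.708, 0.706, -0.0, -0.001]
wrist_force: [-0.9, 0.2, -0.1]
width: 0.316
```

Call:
servo_tool(
  rows=[
    {"gripper":-1,"x":0,"y":0,"z":0.01,"turn":0},
    {"gripper":-1,"x":0,"y":0,"z":0.016,"turn":0},
    {"gripper":-1,"x":0,"y":0,"z":0.016,"turn":0},
    {"gripper":-0.1,"x":0,"y":0,"z":0.016,"turn":0},
    {"gripper":-0.1,"x":0,"y":0,"z":0.016,"turn":0},
    {"gripper":-0.1,"x":0,"y":0,"z":0.016,"turn":0},
    {"gripper":-0.1,"x":0,"y":0,"z":-0.05,"turn":0},
    {"gripper":-0.1,"x":0,"y":0,"z":-0.1,"turn":0},
    {"gripper":-0.1,"x":0,"y":0,"z":-0.1,"turn":0},
  ],
)

```text
t: 23.62
position: [0.5532, -0.0221, 0.1151]
ee_rot: [0.707, 0.707, 0.004, 0.004]
wrist_force: [-0.0, -0.3, -0.8]
width: 0.447
```

```bash
python3 -c "
from h import *
o=r.observe()
im=r.get_image('wrist')
for b in breads(im,proj=lambda u,v:wonz(im,o,u,v,.041))[0]: print('w',b)
for b in breads(r.get_image('top'))[0]: print('top',b)
go((463,361,110,75.5))"
```

```text
w (array([456., 295.]), 716, 254, 76, 42, -14)
w (array([251., 179.]), 549, -22, 77, 27, 0)
w (array([306., 172.]), 541, 28, 72, 27, 0)
w (array([198., 172.]), 541, -69, 73, 25, 0)
top (array([504., 342.]), 127, -607, 34, 32, 89)
top (array([163., 228.]), 462, 359, 81, 36, -15)
top (array([291., 204.]), 530, -26, 39, 27, -2)
top (array([309., 203.]), 532, -77, 51, 27, -2)
top (array([271., 202.]), 536, 34, 60, 15, -1)
top (array([165., 197.]), 559, 355, 84, 37, -11)
t 23.73 pos [549.7 -21.9 110.6] jaw 89.9 w 0.45 F [-0.  -0.2  0.1] j6 -1.63
(463, 361, 110, 75.5) -> [ 0.3828 -0.0871  0.0004] turn 14.4
```

Call:
servo_tool(
  rows=[
    {"gripper":0.2,"x":0.06,"y":-0.014,"z":0,"turn":5},
    {"gripper":0.2,"x":0.12,"y":-0.028,"z":0,"turn":14},
    {"gripper":0.2,"x":0.18,"y":-0.042,"z":0,"turn":14},
    {"gripper":0.2,"x":0.24,"y":-0.056,"z":0,"turn":14},
    {"gripper":0.2,"x":0.3,"y":-0.07,"z":0.02,"turn":14},
    {"gripper":0.2,"x":0.36,"y":-0.085,"z":0.04,"turn":14},
    {"gripper":0.2,"x":0.384,"y":-0.087,"z":0.07,"turn":14},
    {"gripper":0.2,"x":0.384,"y":-0.087,"z":0.1,"turn":14},
    {"gripper":0.2,"x":0.384,"y":-0.087,"z":0.125,"turn":14},
    {"gripper":0.2,"x":0.384,"y":-0.087,"z":0.139,"turn":14},
  ],
)

```text
t: 24.98
position: [0.4613, 0.3609, -0.0319]
ee_rot: [0.788, 0.615, -0.003, 0.0]
wrist_force: [0.2, 0.2, 0.4]
width: 0.602
```

Call:
servo_tool(
  rows=[
    {"gripper":0.2,"x":0,"y":0,"z":0,"turn":0},
    {"gripper":-1,"x":0,"y":0,"z":0,"turn":0},
    {"gripper":-1,"x":0,"y":0,"z":0,"turn":0},
    {"gripper":-1,"x":0,"y":0,"z":0,"turn":0},
    {"gripper":-1,"x":0,"y":0,"z":0,"turn":0},
  ],
)

```text
t: 25.6
position: [0.4639, 0.3626, -0.0278]
ee_rot: [0.788, 0.615, 0.001, 0.0]
wrist_force: [0.2, 0.1, 5.8]
width: 0.314
```

```bash
python3 -c "
from h import *
go((548,-74,110,90))
o=r.observe()
im=r.get_image('wrist')
for b in breads(im,proj=lambda u,v:wonz(im,o,u,v,.021))[0]: print('w',b)
"
```

```text
t 25.60 pos [463.9 362.6 -27.8] jaw 75.9 w 0.31 F [0.2 0.1 5.8] j6 -0.68
(548, -74, 110, 90) -> [-0.4029  0.1878 -0.1381] turn -14.1
w (array([256., 244.]), 461, 363, 85, 29, -14)
```

Call:
servo_tool(
  rows=[
    {"gripper":-1,"x":0,"y":0,"z":-0.06,"turn":0},
    {"gripper":-1,"x":0,"y":0,"z":-0.12,"turn":0},
    {"gripper":-1,"x":-0.056,"y":0.026,"z":-0.14,"turn":-5},
    {"gripper":-1,"x":-0.112,"y":0.052,"z":-0.14,"turn":-14},
    {"gripper":-1,"x":-0.168,"y":0.078,"z":-0.14,"turn":-14},
    {"gripper":-1,"x":-0.224,"y":0.104,"z":-0.14,"turn":-14},
    {"gripper":-1,"x":-0.28,"y":0.13,"z":-0.14,"turn":-14},
    {"gripper":-1,"x":-0.336,"y":0.156,"z":-0.14,"turn":-14},
    {"gripper":-1,"x":-0.392,"y":0.182,"z":-0.14,"turn":-14},
    {"gripper":-1,"x":-0.404,"y":0.188,"z":-0.12,"turn":-14},
  ],
)

```text
t: 26.9
position: [0.5491, -0.0792, 0.0922]
ee_rot: [0.709, 0.705, 0.001, 0.002]
wrist_force: [0.2, 0.1, -1.0]
width: 0.312
```

Call:
servo_tool(
  rows=[
    {"gripper":-1,"x":0,"y":0,"z":0.04,"turn":0},
    {"gripper":-1,"x":0,"y":0,"z":0.08,"turn":0},
    {"gripper":-1,"x":0,"y":0,"z":0.096,"turn":0},
    {"gripper":-1,"x":0,"y":0,"z":0.096,"turn":0},
    {"gripper":-0.12,"x":0,"y":0,"z":0.096,"turn":0},
    {"gripper":-0.12,"x":0,"y":0,"z":0.096,"turn":0},
    {"gripper":-0.12,"x":0,"y":0,"z":0.096,"turn":0},
    {"gripper":-0.12,"x":0,"y":0,"z":0.04,"turn":0},
    {"gripper":-0.12,"x":0,"y":0,"z":-0.01,"turn":0},
    {"gripper":-0.12,"x":0,"y":0,"z":-0.01,"turn":0},
  ],
)

```text
t: 28.15
position: [0.5507, -0.0759, 0.1059]
ee_rot: [0.707, 0.707, 0.003, 0.004]
wrist_force: [0.6, 0.3, 0.0]
width: 0.443
```

```bash
python3 -c "
from h import *
o=r.observe()
im=r.get_image('wrist')
for b in breads(im,proj=lambda u,v:wonz(im,o,u,v,.041))[0]: print('w',b)
for b in breads(r.get_image('top'))[0]: print('top',b)
go((561,357,110,78))"
```

```text
w (array([485., 299.]), 717, 257, 79, 42, 1)
w (array([360., 184.]), 545, 24, 66, 27, 0)
w (array([309., 185.]), 549, -24, 79, 32, 0)
w (array([252., 182.]), 546, -75, 78, 27, 0)
top (array([504., 342.]), 127, -607, 34, 32, 89)
top (array([273., 199.]), 545, 29, 73, 24, -1)
top (array([291., 198.]), 549, -26, 76, 27, -2)
top (array([165., 197.]), 559, 355, 84, 37, -12)
t 28.25 pos [547.3 -75.3 101.6] jaw 89.9 w 0.44 F [-0.2 -0.4 -0.4] j6 -1.73
(561, 357, 110, 78) -> [ 0.4324  0.0133 -0.0085] turn 11.9
```

Call:
servo_tool(
  rows=[
    {"gripper":0.2,"x":0.06,"y":0.002,"z":-0.01,"turn":5},
    {"gripper":0.2,"x":0.12,"y":0.004,"z":-0.01,"turn":12},
    {"gripper":0.2,"x":0.18,"y":0.006,"z":-0.01,"turn":12},
    {"gripper":0.2,"x":0.24,"y":0.008,"z":-0.01,"turn":12},
    {"gripper":0.2,"x":0.3,"y":0.01,"z":0,"turn":12},
    {"gripper":0.2,"x":0.36,"y":0.012,"z":0,"turn":12},
    {"gripper":0.2,"x":0.42,"y":0.013,"z":0.02,"turn":12},
    {"gripper":0.2,"x":0.433,"y":0.013,"z":0.06,"turn":12},
    {"gripper":0.2,"x":0.433,"y":0.013,"z":0.1,"turn":12},
    {"gripper":0.2,"x":0.433,"y":0.013,"z":0.13,"turn":12},
  ],
)

```text
t: 29.5
position: [0.5584, 0.3567, -0.0331]
ee_rot: [0.777, 0.629, -0.003, -0.0]
wrist_force: [0.1, 0.8, -0.3]
width: 0.599
```

Call:
servo_tool(
  rows=[
    {"gripper":0.2,"x":0,"y":0,"z":0,"turn":0},
    {"gripper":-1,"x":0,"y":0,"z":0,"turn":0},
    {"gripper":-1,"x":0,"y":0,"z":0,"turn":0},
    {"gripper":-1,"x":0,"y":0,"z":0,"turn":0},
    {"gripper":-1,"x":0,"y":0,"z":0,"turn":0},
  ],
)

```text
t: 30.12
position: [0.5614, 0.3578, -0.0278]
ee_rot: [0.777, 0.629, 0.001, 0.0]
wrist_force: [-0.5, -0.1, 3.3]
width: 0.315
```

```bash
python3 -c "
from h import *
go((548,32,110,90))
o=r.observe()
im=r.get_image('wrist')
for b in breads(im,proj=lambda u,v:wonz(im,o,u,v,.021))[0]: print('w',b)
"
```

```text
t 30.12 pos [561.4 357.8 -27.8] jaw 77.9 w 0.32 F [-0.5 -0.1  3.3] j6 -0.81
(548, 32, 110, 90) -> [-0.3213  0.0552 -0.138 ] turn -12.1
w (array([251., 247.]), 561, 357, 81, 28, -12)
```

Call:
servo_tool(
  rows=[
    {"gripper":-1,"x":0,"y":0,"z":-0.06,"turn":0},
    {"gripper":-1,"x":0,"y":0,"z":-0.12,"turn":0},
    {"gripper":-1,"x":-0.058,"y":0.01,"z":-0.14,"turn":-5},
    {"gripper":-1,"x":-0.116,"y":0.02,"z":-0.14,"turn":-12},
    {"gripper":-1,"x":-0.174,"y":0.03,"z":-0.14,"turn":-12},
    {"gripper":-1,"x":-0.232,"y":0.04,"z":-0.14,"turn":-12},
    {"gripper":-1,"x":-0.29,"y":0.05,"z":-0.14,"turn":-12},
    {"gripper":-1,"x":-0.321,"y":0.055,"z":-0.14,"turn":-12},
    {"gripper":-1,"x":-0.321,"y":0.055,"z":-0.12,"turn":-12},
    {"gripper":-1,"x":-0.321,"y":0.055,"z":-0.08,"turn":-12},
  ],
)

```text
t: 31.42
position: [0.5493, 0.0315, 0.0523]
ee_rot: [0.708, 0.706, 0.002, 0.002]
wrist_force: [0.4, 0.0, -0.8]
width: 0.317
```

Call:
servo_tool(
  rows=[
    {"gripper":-1,"x":0,"y":0,"z":0.04,"turn":0},
    {"gripper":-1,"x":0,"y":0,"z":0.056,"turn":0},
    {"gripper":-1,"x":0,"y":0,"z":0.056,"turn":0},
    {"gripper":-0.12,"x":0,"y":0,"z":0.056,"turn":0},
    {"gripper":-0.12,"x":0,"y":0,"z":0.056,"turn":0},
    {"gripper":-0.12,"x":0,"y":0,"z":0.056,"turn":0},
    {"gripper":-0.12,"x":0,"y":0,"z":0,"turn":0},
    {"gripper":-0.12,"x":0,"y":0,"z":-0.05,"turn":0},
    {"gripper":-0.12,"x":0,"y":0,"z":-0.05,"turn":0},
    {"gripper":-0.12,"x":0,"y":0,"z":-0.05,"turn":0},
  ],
)

```text
t: 32.67
position: [0.547, 0.0322, 0.1009]
ee_rot: [0.707, 0.707, -0.0, -0.0]
wrist_force: [-1.1, 0.4, 0.1]
width: 0.438
```

```bash
python3 -c "
from h import *
o=r.observe()
im=r.get_image('wrist')
cv2.imwrite('pics/w8.png',np.hstack([im['image'][60:344,60:452],cv2.resize(r.get_image('scene')['image'][110:240,180:340],(350,284))]))
for b in breads(im,proj=lambda u,v:wonz(im,o,u,v,.041))[0]: print('w',b)
for b in breads(r.get_image('top'))[0]: print('top',b)
go((500,-300,250,90))"
```

```text
w (array([436., 302.]), 689, 259, 43, 38, -42)
w (array([189., 192.]), 550, -21, 79, 27, 0)
w (array([133., 188.]), 547, -74, 79, 26, -1)
w (array([251., 189.]), 547, 32, 79, 26, 0)
top (array([504., 342.]), 127, -607, 34, 32, 89)
top (array([273., 207.]), 523, 30, 27, 24, -1)
top (array([291., 203.]), 533, -26, 45, 27, -2)
t 32.83 pos [546.4  32.2  99.6] jaw 89.9 w 0.44 F [0.6 0.  0.5] j6 -1.53
(500, -300, 250, 90) -> [-0.3322 -0.0466 -0.1501] turn -0.1
```

View pics/w8.png

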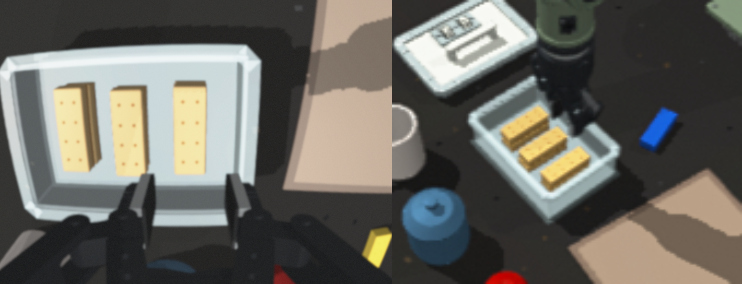

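The scene crop shows three stacks of two lying flat in the tub, and the mat is empty. Next I measure the tub from above, then the lid.

Call:
servo_tool(
  rows=[
    {"gripper":0.4,"x":-0.03,"y":-0.02,"z":-0.06,"turn":0},
    {"gripper":0.4,"x":-0.054,"y":-0.04,"z":-0.12,"turn":0},
    {"gripper":0.4,"x":-0.054,"y":-0.04,"z":-0.15,"turn":0},
    {"gripper":0.4,"x":-0.054,"y":-0.04,"z":-0.15,"turn":0},
    {"gripper":0.4,"x":-0.054,"y":-0.04,"z":-0.15,"turn":0},
  ],
)

```text
t: 33.45
position: [0.5068, -0.0217, 0.2495]
ee_rot: [0.707, 0.707, -0.001, -0.001]
wrist_force: [-0.2, -0.4, -0.1]
width: 0.699
```

```bash
cat >> h.py <<'E'
def rect(im,o,z,roi,thr=120):
    x0,y0,x1,y1=roi; g=cv2.cvtColor(im["image"],cv2.COLOR_BGR2GRAY); m=np.zeros_like(g); m[y0:y1,x0:x1]=(g[y0:y1,x0:x1]>thr)*255
    m=cv2.morphologyEx(m,cv2.MORPH_OPEN,np.ones((3,3)))
    c=cv2.convexHull(max(cv2.findContours(m,0,1)[0],key=cv2.contourArea))
    P=np.array([wonz(im,o,u,v,z)[:2] for u,v in c[:,0].astype(float)],dtype=np.float32)
    return cv2.minAreaRect(P*1000),cv2.boundingRect(c),m
E
python3 -c "
from h import *
o=r.observe(); im=r.get_image('wrist'); cv2.imwrite('pics/w9.png',im['image'])
q=rect(im,o,.066,(60,40,420,240)); print(q[:2])
go((505,-300,250,90))"
```

```text
(((544.0130004882812, -22.11731719970703), (215.0392608642578, 144.5031280517578), 89.9944076538086), (166, 135, 168, 105))
t 33.50 pos [506.7 -21.6 249.1] jaw 90.0 w 0.70 F [ 0.3 -0.3 -1. ] j6 -1.64
(505, -300, 250, 90) -> [-0.2784 -0.0014 -0.001 ] turn -0.0
```

View pics/w9.png

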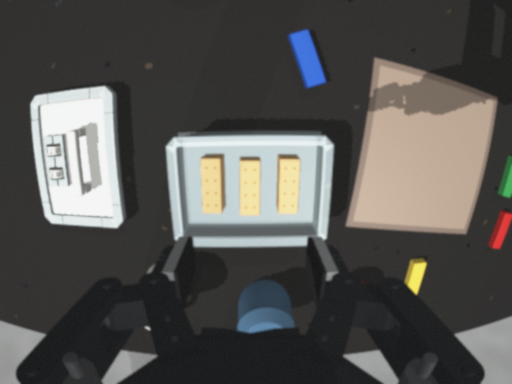

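The tub rim spans about (166–334, 131–248) and my ROI clipped it at row 240. I'll redo it while moving over to the lid.

```bash
python3 -c "
from h import *
o=r.observe(); im=r.get_image('wrist')
for t in (100,120,140,160):
  q=rect(im,o,.066,(150,90,350,256),t); print(t,q[:2])
"
```

```text
100 (((544.420654296875, -22.07366180419922), (216.33848571777344, 148.60684204101562), 89.96908569335938), (165, 134, 169, 108))
120 (((544.9431762695312, -22.222763061523438), (145.74417114257812, 214.80677795410156), 0.3449593782424927), (165, 135, 169, 106))
140 (((544.712158203125, -22.333602905273438), (143.2093963623047, 213.52716064453125), 0.36349302530288696), (166, 136, 168, 104))
160 (((544.888671875, -22.29444122314453), (143.02362060546875, 212.491455078125), 0.40915530920028687), (166, 136, 167, 104))
```

Call:
servo_tool(
  rows=[
    {"gripper":0.4,"x":-0.06,"y":0,"z":0,"turn":0},
    {"gripper":0.4,"x":-0.12,"y":0,"z":0,"turn":0},
    {"gripper":0.4,"x":-0.18,"y":0,"z":0,"turn":0},
    {"gripper":0.4,"x":-0.24,"y":-0.01,"z":0,"turn":0},
    {"gripper":0.4,"x":-0.278,"y":-0.02,"z":0,"turn":0},
    {"gripper":0.4,"x":-0.278,"y":-0.03,"z":0,"turn":0},
    {"gripper":0.4,"x":-0.278,"y":-0.03,"z":0,"turn":0},
    {"gripper":0.4,"x":-0.278,"y":-0.03,"z":0,"turn":0},
  ],
)

```text
t: 34.55
position: [0.4776, -0.2984, 0.251]
ee_rot: [0.707, 0.707, 0.0, -0.0]
wrist_force: [-0.3, -0.4, -0.1]
width: 0.698
```

```bash
python3 -c "
from h import *
o=r.observe(); im=r.get_image('wrist'); cv2.imwrite('pics/w10.png',im['image'])
for t in (100,120,140):
  q=rect(im,o,.024,(100,30,400,260),t); print(t,q[:2])
go((505,-300,250,90))"
```

```text
100 (((508.77813720703125, -301.6036682128906), (164.73390197753906, 224.973876953125), 89.04679870605469), (190, 96, 119, 151))
120 (((508.72943115234375, -301.6484069824219), (163.5695343017578, 224.2051544189453), 89.08126068115234), (190, 97, 119, 150))
140 (((508.65753173828125, -301.57135009765625), (162.50389099121094, 223.08901977539062), 88.99059295654297), (190, 97, 119, 150))
t 34.60 pos [ 477.7 -298.5  251.1] jaw 90.0 w 0.70 F [ 0.7 -0.1  0.1] j6 -2.15
(505, -300, 250, 90) -> [-0.0015  0.0273  0.0011] turn 0.0
```

View pics/w10.png

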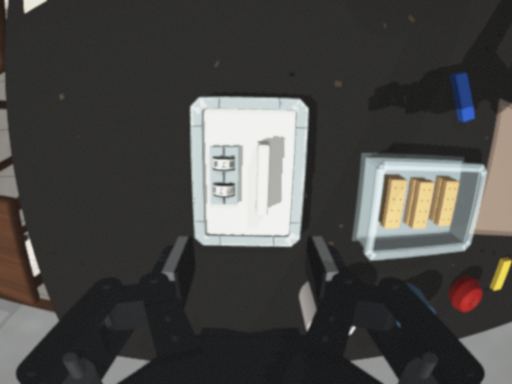

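The picture shows the lid with the wheel windows at (223,163) and (223,190) and the handle bar at x ≈ 263. Lid yaw is about 89° and its centre is about (509,−302). The tub centre is about (550,−22).

Call:
servo_tool(
  rows=[
    {"gripper":-0.12,"x":0.017,"y":0.031,"z":0.06,"turn":1},
    {"gripper":-0.12,"x":0.017,"y":0.031,"z":0.12,"turn":1},
    {"gripper":-0.12,"x":0.017,"y":0.031,"z":0.16,"turn":1},
    {"gripper":-0.12,"x":0.017,"y":0.031,"z":0.19,"turn":1},
    {"gripper":-0.12,"x":0.017,"y":0.031,"z":0.19,"turn":1},
    {"gripper":-0.12,"x":0.017,"y":0.031,"z":0.19,"turn":1},
  ],
)

```text
t: 35.35
position: [0.5096, -0.2828, 0.0627]
ee_rot: [0.713, 0.701, 0.0, 0.001]
wrist_force: [0.9, 0.5, 1.1]
width: 0.439
```

```bash
python3 -c "
from h import *
o=r.observe(); im=r.get_image('wrist'); cv2.imwrite('pics/w11.png',im['image'])
go((509,-281.6,1,89))
H=np.array(im['hand_eye']); M=Rn.from_quat(o['ee_rot']).as_matrix()
def proj(X):
  t=M.T@(np.array(X)/1000-o['position']); c=H[:3,:3].T@(t-H[:3,3]); th=np.arctan2(np.hypot(c[0],c[1]),c[2]); k=th/np.hypot(c[0],c[1]); return (c[0]*k*im['fx']+im['cx']).round(1),(c[1]*k*im['fy']+im['cy']).round(1)
a=np.radians(89); ux=np.array([np.cos(a),np.sin(a)]); uy=np.array([-ux[1],ux[0]])
for n,(x,y,z) in dict(bar1=(12,50,53),bar2=(28,50,53),bar3=(28,-50,53),bar4=(12,-50,53),tens=(-34,19,37),units=(-34,-19,37),fl=(-80,110,25),bl=(80,110,25),br=(80,-110,25)).items():
  print(n,proj([*(np.array([508.7,-301.6])+x*ux+y*uy),z]))
"
```

```text
t 35.40 pos [ 509.7 -283.1   63.1] jaw 89.0 w 0.44 F [-0.3 -0.2 -0.2] j6 -2.08
(509, -281.6, 1, 89) -> [ 0.0016 -0.001   0.0621] turn -0.0
bar1 (np.float64(240.4), np.float64(142.2))
bar2 (np.float64(265.2), np.float64(142.3))
bar3 (np.float64(262.7), np.float64(274.1))
bar4 (np.float64(241.8), np.float64(274.1))
tens (np.float64(179.1), np.float64(181.4))
units (np.float64(183.0), np.float64(228.2))
fl (np.float64(121.3), np.float64(63.4))
bl (np.float64(334.1), np.float64(58.8))
br (np.float64(314.1), np.float64(307.3))
```

View pics/w11.png

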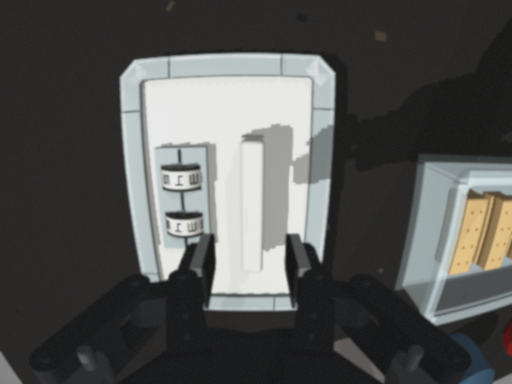

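Call:
servo_tool(
  rows=[
    {"gripper":-0.12,"x":0.0015,"y":-0.001,"z":0.03,"turn":0},
    {"gripper":-0.12,"x":0.0015,"y":-0.001,"z":0.05,"turn":0},
    {"gripper":-0.12,"x":0.0015,"y":-0.001,"z":0.061,"turn":0},
    {"gripper":-0.12,"x":0.0015,"y":-0.001,"z":0.061,"turn":0},
  ],
  force=60,
)

```text
t: 35.9
position: [0.5077, -0.2815, 0.0007]
ee_rot: [0.714, 0.701, 0.0, 0.0]
wrist_force: [0.7, 0.3, -0.3]
width: 0.445
```

Call:
servo_tool(
  rows=[
    {"gripper":-1,"x":0,"y":0,"z":0,"turn":0},
    {"gripper":-1,"x":0,"y":0,"z":0,"turn":0},
    {"gripper":-1,"x":0,"y":0,"z":0,"turn":0},
    {"gripper":-1,"x":0,"y":0,"z":0,"turn":0},
  ],
  force=80,
)

```text
t: 36.4
position: [0.5082, -0.2816, 0.0017]
ee_rot: [0.714, 0.701, 0.0, 0.001]
wrist_force: [-0.5, 1.8, 6.2]
width: 0.161
```

Call:
servo_tool(
  rows=[
    {"gripper":-1,"x":0,"y":0,"z":-0.03,"turn":0},
    {"gripper":-1,"x":0,"y":0,"z":-0.07,"turn":0},
    {"gripper":-1,"x":0,"y":0,"z":-0.115,"turn":0},
    {"gripper":-1,"x":0.03,"y":0.006,"z":-0.115,"turn":8},
    {"gripper":-1,"x":0.06,"y":0.013,"z":-0.115,"turn":16},
    {"gripper":-1,"x":0.09,"y":0.02,"z":-0.115,"turn":24},
    {"gripper":-1,"x":0.12,"y":0.026,"z":-0.115,"turn":33},
    {"gripper":-1,"x":0.15,"y":0.033,"z":-0.115,"turn":42},
    {"gripper":-1,"x":0.18,"y":0.039,"z":-0.115,"turn":51},
    {"gripper":-1,"x":0.2,"y":0.043,"z":-0.115,"turn":60},
  ],
)

```text
t: 37.65
position: [0.5538, -0.0807, 0.1148]
ee_rot: [0.969, 0.248, -0.0, -0.0]
wrist_force: [-0.2, -1.2, -3.8]
width: 0.162
```

```bash
python3 -c "
from h import *
go((569.5,-21.3,115,0.4))"
```

```text
t 37.65 pos [553.8 -80.7 114.8] jaw 28.7 w 0.16 F [-0.2 -1.2 -3.8] j6 -0.67
(569.5, -21.3, 115, 0.4) -> [ 0.0423 -0.0445 -0.0002] turn 28.3
```

Call:
servo_tool(
  rows=[
    {"gripper":-1,"x":0.014,"y":-0.015,"z":0,"turn":9},
    {"gripper":-1,"x":0.028,"y":-0.03,"z":0,"turn":18},
    {"gripper":-1,"x":0.042,"y":-0.0445,"z":0,"turn":28},
    {"gripper":-1,"x":0.042,"y":-0.0445,"z":0,"turn":28.3},
    {"gripper":-1,"x":0.042,"y":-0.0445,"z":0,"turn":28.3},
    {"gripper":-1,"x":0.042,"y":-0.0445,"z":0,"turn":28.3},
  ],
)

```text
t: 38.4
position: [0.5689, -0.0235, 0.1151]
ee_rot: [1.0, 0.006, -0.0, 0.0]
wrist_force: [-0.0, 0.0, -4.1]
width: 0.165
```

```bash
python3 -c "
from h import *
go((569.5,-21.3,60,0.4))
o=r.observe(); im=r.get_image('wrist'); cv2.imwrite('pics/w12.png',im['image'])
# lid rect at deck/rim height = TCP-ish: lid bottom = TCP z -1.5mm
z=o['position'][2]-.0015+.024
for t in (120,150): print(rect(im,o,z,(0,0,512,384),t)[:2])
t=r.get_image('top'); g=cv2.cvtColor(t['image'],cv2.COLOR_BGR2GRAY); cv2.imwrite('pics/t12.png',t['image']); s=r.get_image('scene'); cv2.imwrite('pics/s12.png',s['image'])
"
```

```text
t 38.40 pos [568.9 -23.5 115.1] jaw 0.7 w 0.16 F [-0.   0.  -4.1] j6 -0.07
(569.5, -21.3, 60, 0.4) -> [ 0.0006 -0.0022  0.0551] turn 0.3
(((547.5756225585938, -9.510963439941406), (164.50830078125, 191.36395263671875), 0.7692219614982605), (76, 39, 287, 294))
(((557.1968994140625, -9.543731689453125), (144.6165313720703, 191.024169921875), 0.7985212802886963), (107, 39, 256, 294))
```

Call:
servo_tool(
  rows=[
    {"gripper":-1,"x":0.0,"y":-0.002,"z":0.02,"turn":0.3},
    {"gripper":-1,"x":0.0,"y":-0.002,"z":0.03,"turn":0.3},
    {"gripper":-1,"x":0.0,"y":-0.002,"z":0.035,"turn":0.3},
    {"gripper":-1,"x":0.0,"y":-0.002,"z":0.04,"turn":0.3},
    {"gripper":-1,"x":0.0,"y":-0.002,"z":0.04,"turn":0.3},
    {"gripper":-1,"x":0.0,"y":-0.002,"z":0.04,"turn":0.3},
  ],
)

```text
t: 39.3
position: [0.5695, -0.0209, 0.0756]
ee_rot: [1.0, 0.003, 0.0, 0.0]
wrist_force: [0.1, 1.2, -3.2]
width: 0.162
```

```bash
python3 -c "
from h import *
go((569.5,-21.3,56,0.4))"
```

```text
t 39.30 pos [569.5 -20.9  75.6] jaw 0.3 w 0.16 F [ 0.1  1.2 -3.2] j6 -0.06
(569.5, -21.3, 56, 0.4) -> [-0.0001  0.0004  0.0196] turn -0.1
```

Call:
servo_tool(
  rows=[
    {"gripper":-1,"x":0,"y":0,"z":0.004,"turn":0},
    {"gripper":-1,"x":0,"y":0,"z":0.008,"turn":0},
    {"gripper":-1,"x":0,"y":0,"z":0.011,"turn":0},
    {"gripper":-1,"x":0,"y":0,"z":0.011,"turn":0},
  ],
)

```text
t: 39.8
position: [0.5689, -0.0208, 0.0638]
ee_rot: [1.0, 0.003, -0.0, 0.0]
wrist_force: [-0.5, 0.7, -3.6]
width: 0.166
```

Call:
servo_tool(
  rows=[
    {"gripper":-1,"x":0,"y":0,"z":0.003,"turn":0},
    {"gripper":-1,"x":0,"y":0,"z":0.006,"turn":0},
    {"gripper":-1,"x":0,"y":0,"z":0.006,"turn":0},
  ],
)

```text
t: 40.17
position: [0.569, -0.0208, 0.0579]
ee_rot: [1.0, 0.003, -0.0, 0.0]
wrist_force: [0.2, 0.3, -3.7]
width: 0.165
```

Call:
servo_tool(
  rows=[
    {"gripper":-1,"x":0,"y":0,"z":0.002,"turn":0},
    {"gripper":-1,"x":0,"y":0,"z":0.003,"turn":0},
    {"gripper":-1,"x":0,"y":0,"z":0.003,"turn":0},
  ],
)

```text
t: 40.55
position: [0.5694, -0.0208, 0.0557]
ee_rot: [1.0, 0.003, 0.0, 0.0]
wrist_force: [-1.0, 1.0, 1.3]
width: 0.161
```

Call:
servo_tool(
  rows=[
    {"gripper":-0.3,"x":0,"y":0,"z":0,"turn":0},
    {"gripper":-0.3,"x":0,"y":0,"z":0,"turn":0},
    {"gripper":-0.3,"x":0,"y":0,"z":0,"turn":0},
    {"gripper":-0.3,"x":0,"y":0,"z":-0.03,"turn":0},
    {"gripper":-0.3,"x":0,"y":0,"z":-0.08,"turn":0},
    {"gripper":-0.3,"x":-0.0,"y":0,"z":-0.13,"turn":0},
    {"gripper":-1,"x":-0.0,"y":0,"z":-0.15,"turn":0},
    {"gripper":-1,"x":-0.0,"y":0,"z":-0.15,"turn":0},
  ],
)

```text
t: 41.55
position: [0.5702, -0.0209, 0.2069]
ee_rot: [1.0, 0.003, 0.002, 0.0]
wrist_force: [0.1, 0.3, -1.2]
width: -0.001
```

```bash
python3 -c "
from h import *
o=r.observe(); im=r.get_image('wrist'); cv2.imwrite('pics/w13.png',im['image'])
for t in (110,130,150): print(rect(im,o,.054+.024,(0,0,512,384),t)[:2])
t=r.get_image('top'); cv2.imwrite('pics/t13.png',t['image'])
go((549.5-72,-22.2,150,0))
"
```

```text
(((548.1158447265625, -22.83477783203125), (163.52883911132812, 223.89923095703125), 0.4119560718536377), (152, 67, 156, 196))
(((548.1396484375, -22.77625274658203), (162.61175537109375, 223.0887451171875), 0.44922202825546265), (153, 68, 155, 194))
(((548.1195068359375, -22.62371826171875), (161.83547973632812, 222.1185760498047), 0.5036894083023071), (153, 68, 154, 194))
t 41.65 pos [568.5 -20.8 204.1] jaw 0.3 w -0.00 F [ 0.1  0.2 -0.4] j6 -0.06
(477.5, -22.2, 150, 0) -> [-0.091   0.0009  0.0543] turn 0.3
```

Call:
servo_tool(
  rows=[
    {"gripper":-1,"x":-0.05,"y":0.0015,"z":0,"turn":0.3},
    {"gripper":-1,"x":-0.092,"y":0.0015,"z":0.03,"turn":0.3},
    {"gripper":-1,"x":-0.092,"y":0.0015,"z":0.08,"turn":0.3},
    {"gripper":-1,"x":-0.092,"y":0.0015,"z":0.12,"turn":0.3},
    {"gripper":-1,"x":-0.092,"y":0.0015,"z":0.145,"turn":0.3},
    {"gripper":-1,"x":-0.092,"y":0.0015,"z":0.145,"turn":0.3},
    {"gripper":-1,"x":-0.092,"y":0.0015,"z":0.145,"turn":0.3},
  ],
)

```text
t: 42.52
position: [0.4775, -0.0229, 0.0604]
ee_rot: [1.0, 0.0, 0.0, 0.0]
wrist_force: [1.0, -0.3, -0.1]
width: 0.0
```

Call:
servo_tool(
  rows=[
    {"gripper":-1,"x":0,"y":0,"z":0.003,"turn":0},
    {"gripper":-1,"x":0,"y":0,"z":0.006,"turn":0},
    {"gripper":-1,"x":0,"y":0,"z":0.006,"turn":0},
  ],
)

```text
t: 42.9
position: [0.4772, -0.0229, 0.0543]
ee_rot: [1.0, 0.0, 0.0, 0.0]
wrist_force: [0.5, 0.3, -0.9]
width: -0.001
```

Call:
servo_tool(
  rows=[
    {"gripper":-1,"x":0,"y":0,"z":0.003,"turn":0},
    {"gripper":-1,"x":0,"y":0,"z":0.003,"turn":0},
  ],
)

```text
t: 43.15
position: [0.477, -0.0229, 0.051]
ee_rot: [1.0, 0.0, -0.0, 0.0]
wrist_force: [-0.2, -0.1, -0.3]
width: 0.002
```

Call:
servo_tool(
  rows=[
    {"gripper":-1,"x":0,"y":0,"z":0.003,"turn":0},
    {"gripper":-1,"x":0,"y":0,"z":0.003,"turn":0},
  ],
)

```text
t: 43.4
position: [0.477, -0.0229, 0.0479]
ee_rot: [1.0, 0.0, -0.0, 0.0]
wrist_force: [-0.2, -0.0, 0.3]
width: -0.002
```

Still no contact at TCP z = 48, so I carry on down in 2–3 mm steps.

Call:
servo_tool(
  rows=[
    {"gripper":-1,"x":0,"y":0,"z":0.003,"turn":0},
    {"gripper":-1,"x":0,"y":0,"z":0.003,"turn":0},
  ],
)

```text
t: 43.65
position: [0.477, -0.0229, 0.0449]
ee_rot: [1.0, 0.0, -0.0, 0.0]
wrist_force: [-0.3, -0.1, 0.2]
width: 0.004
```

Call:
servo_tool(
  rows=[
    {"gripper":-1,"x":0,"y":0,"z":0.002,"turn":0},
    {"gripper":-1,"x":0,"y":0,"z":0.002,"turn":0},
  ],
)

```text
t: 43.9
position: [0.4774, -0.0229, 0.0434]
ee_rot: [1.0, 0.0, 0.0, 0.0]
wrist_force: [-0.6, -1.0, 2.6]
width: -0.003
```

Call:
servo_tool(
  rows=[
    {"gripper":-1,"x":0,"y":0,"z":0.002,"turn":0},
    {"gripper":-1,"x":0,"y":0,"z":0.002,"turn":0},
  ],
)

```text
t: 44.15
position: [0.4773, -0.0229, 0.0416]
ee_rot: [1.0, 0.0, 0.0, 0.0]
wrist_force: [-1.5, -0.5, 4.9]
width: 0.003
```

Call:
servo_tool(
  rows=[
    {"gripper":-1,"x":0,"y":0,"z":0.002,"turn":0},
    {"gripper":-1,"x":0,"y":0,"z":0.002,"turn":0},
  ],
)

```text
t: 44.4
position: [0.4774, -0.0229, 0.0397]
ee_rot: [1.0, 0.0, 0.0, 0.0]
wrist_force: [-2.0, -0.9, 5.1]
width: 0.0
```

Call:
servo_tool(
  rows=[
    {"gripper":-1,"x":0,"y":0,"z":0.002,"turn":0},
    {"gripper":-1,"x":0,"y":0,"z":0.002,"turn":0},
  ],
)

```text
t: 44.65
position: [0.4774, -0.0229, 0.0377]
ee_rot: [1.0, 0.0, 0.0, 0.0]
wrist_force: [-1.1, -0.7, 5.2]
width: -0.001
```

Call:
servo_tool(
  rows=[
    {"gripper":-1,"x":0,"y":0,"z":0.002,"turn":0},
    {"gripper":-1,"x":0,"y":0,"z":0.002,"turn":0},
  ],
)

```text
t: 44.9
position: [0.4773, -0.0229, 0.0372]
ee_rot: [1.0, 0.0, 0.0, 0.0]
wrist_force: [-5.3, -0.9, 17.5]
width: 0.0
```

Call:
servo_tool(
  rows=[
    {"gripper":-1,"x":0,"y":0,"z":0.002,"turn":0},
    {"gripper":-1,"x":0,"y":0,"z":0.002,"turn":0},
  ],
)

```text
t: 45.15
position: [0.4772, -0.0229, 0.0366]
ee_rot: [1.0, 0.0, 0.001, 0.0]
wrist_force: [-8.7, -0.2, 30.4]
width: 0.005
```

Call:
servo_tool(
  rows=[
    {"gripper":-1,"x":0,"y":0,"z":-0.025,"turn":0},
    {"gripper":-1,"x":0.001,"y":-0.05,"z":-0.025,"turn":0},
    {"gripper":-1,"x":0.001,"y":-0.1,"z":-0.025,"turn":0},
    {"gripper":-1,"x":0.001,"y":-0.1,"z":-0.02,"turn":0},
    {"gripper":-1,"x":0.001,"y":-0.1,"z":-0.012,"turn":0},
    {"gripper":-1,"x":0.001,"y":-0.1,"z":-0.006,"turn":0},
    {"gripper":-1,"x":0.001,"y":-0.1,"z":-0.002,"turn":0},
    {"gripper":-1,"x":0.001,"y":-0.1,"z":0,"turn":0},
    {"gripper":-1,"x":0.001,"y":-0.1,"z":0,"turn":0},
  ],
)

```text
t: 46.28
position: [0.4781, 0.0771, 0.0362]
ee_rot: [1.0, -0.001, 0.0, -0.001]
wrist_force: [-8.7, 3.9, 29.0]
width: 0.003
```

```bash
python3 -c "
from h import *
go((549,79.5,36,0),(619,77.5,36,0))"
```

```text
t 46.27 pos [478.1  77.1  36.2] jaw -0.1 w 0.00 F [-8.7  3.9 29. ] j6 0.14
(549, 79.5, 36, 0) -> [ 0.0709 -0.0026  0.0002] turn -0.1
(619, 77.5, 36, 0) -> [ 0.1409 -0.0008  0.0002] turn -0.1
```

Same height and force as before, so the corner is home. Next: left, then back-left.

Call:
servo_tool(
  rows=[
    {"gripper":-1,"x":0,"y":0,"z":-0.025,"turn":0},
    {"gripper":-1,"x":0.035,"y":-0.0025,"z":-0.025,"turn":0},
    {"gripper":-1,"x":0.071,"y":-0.0025,"z":-0.025,"turn":0},
    {"gripper":-1,"x":0.071,"y":-0.0025,"z":-0.02,"turn":0},
    {"gripper":-1,"x":0.071,"y":-0.0025,"z":-0.012,"turn":0},
    {"gripper":-1,"x":0.071,"y":-0.0025,"z":-0.006,"turn":0},
    {"gripper":-1,"x":0.071,"y":-0.0025,"z":-0.002,"turn":0},
    {"gripper":-1,"x":0.071,"y":-0.0025,"z":0,"turn":0},
    {"gripper":-1,"x":0.071,"y":-0.0025,"z":0,"turn":0},
  ],
)

```text
t: 47.4
position: [0.5483, 0.0787, 0.0374]
ee_rot: [1.0, 0.001, 0.001, 0.001]
wrist_force: [-8.2, -2.6, 31.0]
width: 0.001
```

Call:
servo_tool(
  rows=[
    {"gripper":-1,"x":0,"y":0,"z":-0.025,"turn":0},
    {"gripper":-1,"x":0.035,"y":0.002,"z":-0.025,"turn":0},
    {"gripper":-1,"x":0.07,"y":0.002,"z":-0.025,"turn":0},
    {"gripper":-1,"x":0.07,"y":0.002,"z":-0.02,"turn":0},
    {"gripper":-1,"x":0.07,"y":0.002,"z":-0.012,"turn":0},
    {"gripper":-1,"x":0.07,"y":0.002,"z":-0.006,"turn":0},
    {"gripper":-1,"x":0.07,"y":0.002,"z":-0.002,"turn":0},
    {"gripper":-1,"x":0.07,"y":0.002,"z":0,"turn":0},
    {"gripper":-1,"x":0.07,"y":0.002,"z":0,"turn":0},
  ],
)

```text
t: 48.52
position: [0.6177, 0.0776, 0.0369]
ee_rot: [1.0, 0.001, 0.0, 0.0]
wrist_force: [-6.2, -1.5, 22.8]
width: -0.002
```

```bash
python3 -c "
from h import *
go((621,-22.5,36,0),(619,-122.5,36,0))"
```

```text
t 48.52 pos [617.7  77.6  36.9] jaw 0.1 w -0.00 F [-6.2 -1.5 22.8] j6 0.11
(621, -22.5, 36, 0) -> [0.0032 0.1001 0.001 ] turn 0.1
(619, -122.5, 36, 0) -> [0.0011 0.2001 0.001 ] turn 0.1
```

Call:
servo_tool(
  rows=[
    {"gripper":-1,"x":0,"y":0,"z":-0.025,"turn":0},
    {"gripper":-1,"x":0.003,"y":0.05,"z":-0.025,"turn":0},
    {"gripper":-1,"x":0.003,"y":0.1,"z":-0.025,"turn":0},
    {"gripper":-1,"x":0.003,"y":0.1,"z":-0.02,"turn":0},
    {"gripper":-1,"x":0.003,"y":0.1,"z":-0.012,"turn":0},
    {"gripper":-1,"x":0.003,"y":0.1,"z":-0.006,"turn":0},
    {"gripper":-1,"x":0.003,"y":0.1,"z":-0.002,"turn":0},
    {"gripper":-1,"x":0.003,"y":0.1,"z":0.001,"turn":0},
    {"gripper":-1,"x":0.003,"y":0.1,"z":0.001,"turn":0},
  ],
)

```text
t: 49.65
position: [0.6218, -0.0217, 0.0366]
ee_rot: [1.0, 0.002, 0.0, 0.001]
wrist_force: [-8.3, -2.1, 26.7]
width: -0.002
```

Call:
servo_tool(
  rows=[
    {"gripper":-1,"x":0,"y":0,"z":-0.025,"turn":0},
    {"gripper":-1,"x":-0.002,"y":0.05,"z":-0.025,"turn":0},
    {"gripper":-1,"x":-0.002,"y":0.1,"z":-0.025,"turn":0},
    {"gripper":-1,"x":-0.002,"y":0.1,"z":-0.02,"turn":0},
    {"gripper":-1,"x":-0.002,"y":0.1,"z":-0.012,"turn":0},
    {"gripper":-1,"x":-0.002,"y":0.1,"z":-0.006,"turn":0},
    {"gripper":-1,"x":-0.002,"y":0.1,"z":-0.002,"turn":0},
    {"gripper":-1,"x":-0.002,"y":0.1,"z":0,"turn":0},
    {"gripper":-1,"x":-0.002,"y":0.1,"z":0,"turn":0},
  ],
)

```text
t: 50.78
position: [0.6208, -0.1211, 0.0364]
ee_rot: [1.0, 0.002, 0.001, 0.001]
wrist_force: [-7.4, -0.5, 23.6]
width: 0.0
```

```bash
python3 -c "
from h import *
go((549,-124.5,36,0),(479.5,-122.5,36,0))"
```

```text
t 50.77 pos [ 620.8 -121.1   36.4] jaw 0.2 w 0.00 F [-7.4 -0.5 23.6] j6 -0.21
(549, -124.5, 36, 0) -> [-0.0718  0.0032  0.0002] turn 0.2
(479.5, -122.5, 36, 0) -> [-1.413e-01  1.000e-03  1.000e-04] turn 0.2
```

Call:
servo_tool(
  rows=[
    {"gripper":-1,"x":0,"y":0,"z":-0.025,"turn":0},
    {"gripper":-1,"x":-0.035,"y":0.003,"z":-0.025,"turn":0},
    {"gripper":-1,"x":-0.071,"y":0.003,"z":-0.025,"turn":0},
    {"gripper":-1,"x":-0.071,"y":0.003,"z":-0.02,"turn":0},
    {"gripper":-1,"x":-0.071,"y":0.003,"z":-0.012,"turn":0},
    {"gripper":-1,"x":-0.071,"y":0.003,"z":-0.006,"turn":0},
    {"gripper":-1,"x":-0.071,"y":0.003,"z":-0.002,"turn":0},
    {"gripper":-1,"x":-0.071,"y":0.003,"z":0.001,"turn":0},
    {"gripper":-1,"x":-0.071,"y":0.003,"z":0.001,"turn":0},
  ],
)

```text
t: 51.9
position: [0.551, -0.1248, 0.0359]
ee_rot: [1.0, 0.001, 0.002, 0.0]
wrist_force: [-9.2, 3.7, 34.8]
width: -0.001
```

Call:
servo_tool(
  rows=[
    {"gripper":-1,"x":0,"y":0,"z":-0.025,"turn":0},
    {"gripper":-1,"x":-0.035,"y":-0.002,"z":-0.025,"turn":0},
    {"gripper":-1,"x":-0.069,"y":-0.002,"z":-0.025,"turn":0},
    {"gripper":-1,"x":-0.069,"y":-0.002,"z":-0.02,"turn":0},
    {"gripper":-1,"x":-0.069,"y":-0.002,"z":-0.012,"turn":0},
    {"gripper":-1,"x":-0.069,"y":-0.002,"z":-0.006,"turn":0},
    {"gripper":-1,"x":-0.069,"y":-0.002,"z":-0.002,"turn":0},
    {"gripper":-1,"x":-0.069,"y":-0.002,"z":0,"turn":0},
    {"gripper":-1,"x":-0.069,"y":-0.002,"z":0,"turn":0},
  ],
)

```text
t: 53.02
position: [0.4826, -0.1242, 0.0357]
ee_rot: [1.0, 0.001, 0.002, 0.001]
wrist_force: [-10.8, 0.2, 40.1]
width: 0.002
```

```bash
python3 -c "
from h import *
go((500,-22,170,90))"
```

```text
t 53.02 pos [ 482.6 -124.2   35.7] jaw 0.1 w 0.00 F [-10.8   0.2  40.1] j6 -0.28
(500, -22, 170, 90) -> [ 0.0181 -0.1019 -0.1345] turn -89.9
```

All eight sections came to a stiff stop at TCP z ≈ 36–37. Now I look at the date wheels.

Call:
servo_tool(
  rows=[
    {"gripper":-1,"x":0,"y":0,"z":-0.03,"turn":0},
    {"gripper":-1,"x":0.032,"y":-0.022,"z":-0.03,"turn":0},
    {"gripper":-1,"x":0.032,"y":-0.022,"z":-0.03,"turn":0},
    {"gripper":-1,"x":0.032,"y":-0.022,"z":-0.03,"turn":0},
    {"gripper":-1,"x":0.032,"y":-0.022,"z":-0.03,"turn":0},
  ],
)

```text
t: 53.65
position: [0.5116, -0.1015, 0.0605]
ee_rot: [1.0, 0.0, -0.001, -0.0]
wrist_force: [0.1, 0.1, -0.4]
width: 0.0
```

```bash
cat >> h.py <<'E'
def wproj(im,o,X):
    H=np.array(im['hand_eye']); M=Rn.from_quat(o['ee_rot']).as_matrix()
    t=M.T@(np.array(X)/1000-o['position']); c=H[:3,:3].T@(t-H[:3,3]); q=np.hypot(c[0],c[1]); k=np.arctan2(q,c[2])/q
    return c[0]*k*im['fx']+im['cx'],c[1]*k*im['fy']+im['cy']
def wheels(name):
    """square crop per wheel, rotated so the lid's front is at the bottom"""
    o=r.observe(); im=r.get_image('wrist'); cv2.imwrite('pics/raw_'+name,im['image']); out=[]
    for y in (-3.5,-41.5):
        c,a,b=[np.array(wproj(im,o,p)) for p in ((515,y,91),(533,y,91),(515,y-18,91))]
        S=9.; A=cv2.getAffineTransform(np.float32([c,a,b]),np.float32([(200,200),(200,200-18*S),(200+18*S,200)]))
        out.append(cv2.warpAffine(im['image'],A,(400,400),flags=cv2.INTER_CUBIC)); print(c.round(1))
    cv2.imwrite('pics/'+name,np.hstack(out))
E
python3 -c "
from h import *
wheels('wh1.png'); go((515,-3.5,60,0),(515,-41.5,60,0))"
```

```text
[258.5  57.9]
[258.3 132.6]
t 53.70 pos [ 511.7 -101.6   60.7] jaw 0.0 w 0.00 F [0.5 0.5 0.3] j6 -0.22
(515, -3.5, 60, 0) -> [ 0.0033 -0.0981  0.0007] turn 0.0
(515, -41.5, 60, 0) -> [ 0.0033 -0.0601  0.0007] turn 0.0
```

View pics/wh1.png

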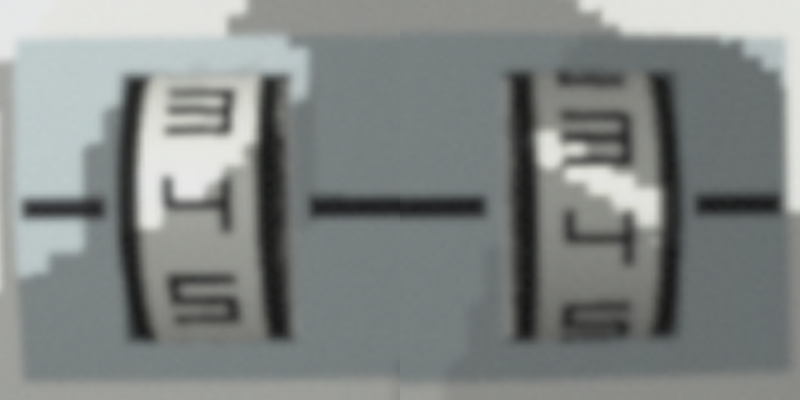

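In the picture both wheels show 3 above and 5 below the middle glyph, which is a 4. The tens 4 sits on the marks, about 4.0. The units 4 is about 33 px toward the front, about 3.67. So tens needs about −2.0 (22.7 mm toward the front) and units about +3.33 (37.7 mm toward the back). I'll make one trial stroke on units.

Call:
servo_tool(
  rows=[
    {"gripper":-1,"x":-0.002,"y":-0.06,"z":-0.01,"turn":0},
    {"gripper":-1,"x":-0.002,"y":-0.06,"z":-0.005,"turn":0},
    {"gripper":-1,"x":-0.002,"y":-0.06,"z":0.002,"turn":0},
    {"gripper":-1,"x":-0.002,"y":-0.06,"z":0.006,"turn":0},
    {"gripper":-1,"x":-0.002,"y":-0.06,"z":0.008,"turn":0},
    {"gripper":-1,"x":-0.002,"y":-0.06,"z":0.008,"turn":0},
  ],
)

```text
t: 54.45
position: [0.5109, -0.0423, 0.0538]
ee_rot: [1.0, -0.0, 0.001, 0.0]
wrist_force: [0.1, 0.2, 5.6]
width: 0.001
```

Call:
servo_tool(
  rows=[
    {"gripper":-1,"x":0.003,"y":0,"z":0,"turn":0},
    {"gripper":-1,"x":0.006,"y":0,"z":0,"turn":0},
    {"gripper":-1,"x":0.009,"y":0,"z":0,"turn":0},
    {"gripper":-1,"x":0.0113,"y":0,"z":0,"turn":0},
    {"gripper":-1,"x":0.0113,"y":0,"z":0,"turn":0},
  ],
)

```text
t: 55.08
position: [0.5223, -0.0422, 0.0538]
ee_rot: [1.0, -0.0, 0.001, 0.0]
wrist_force: [-1.0, -0.3, 5.7]
width: -0.004
```

Call:
servo_tool(
  rows=[
    {"gripper":-1,"x":0,"y":0,"z":-0.015,"turn":0},
    {"gripper":-1,"x":-0.009,"y":0.06,"z":-0.01,"turn":0},
    {"gripper":-1,"x":-0.009,"y":0.06,"z":-0.008,"turn":0},
    {"gripper":-1,"x":-0.009,"y":0.06,"z":-0.008,"turn":0},
  ],
)

```text
t: 55.58
position: [0.5124, -0.1016, 0.0614]
ee_rot: [1.0, -0.0, -0.0, -0.0]
wrist_force: [0.6, -0.3, 1.0]
width: 0.005
```

```bash
cat >> h.py <<'E'
def prof(name):
    """glyph row centres per wheel, converted to number offset from the mark (+ = toward front)"""
    im=cv2.cvtColor(cv2.imread('pics/'+name),cv2.COLOR_BGR2GRAY)
    for k,(n,x0,x1,xm0,xm1) in enumerate((('tens',160,243,40,90),('units',560,640,410,470))):
        mk=im[150:260,xm0:xm1].mean(1); mark=150+np.average(np.arange(110),weights=np.clip(mk.max()-30-mk,0,None)+1e-9)
        s=im[60:350,x0:x1].astype(float); bg=cv2.morphologyEx(im[60:350,x0:x1],cv2.MORPH_CLOSE,np.ones((41,41))).astype(float)
        d=(s<0.55*bg).astype(np.uint8); col=d.sum(1)
        d2=cv2.morphologyEx(d,cv2.MORPH_CLOSE,np.ones((17,17))); cn,_,stt,ce=cv2.connectedComponentsWithStats(d2)
        L=[(round((np.degrees(np.arcsin(np.clip((stt[i][1]+60+stt[i][3]/2-mark)/9/18,-1,1)))/36),2),stt[i][2],stt[i][3]) for i in range(1,cn) if stt[i][4]>400]
        print(n,'mark %.0f'%mark,'(offset in numbers, w, h)',sorted(L))
E
python3 -c "
from h import *
prof('wh1.png'); wheels('wh2.png'); prof('wh2.png'); go((515,-3.5,60,0),(515,-41.5,60,0))"
```

```text
tens mark 210 (offset in numbers, w, h) []
units mark 207 (offset in numbers, w, h) [(np.float64(-0.69), np.int32(53), np.int32(48))]
[256.7  57.9]
[256.5 132.1]
tens mark 211 (offset in numbers, w, h) []
units mark 206 (offset in numbers, w, h) [(np.float64(-0.81), np.int32(67), np.int32(32))]
t 55.62 pos [ 512.6 -101.1   61.4] jaw 0.0 w 0.00 F [-0.3  0.2  0.2] j6 -0.22
(515, -3.5, 60, 0) -> [ 0.0024 -0.0976  0.0014] turn 0.0
(515, -41.5, 60, 0) -> [ 0.0024 -0.0596  0.0014] turn 0.0
```

```bash
cat >> h.py <<'E'
def prof(name):
    im=cv2.cvtColor(cv2.imread('pics/'+name),cv2.COLOR_BGR2GRAY)
    for n,x0,x1,xm0,xm1 in (('tens',155,247,40,90),('units',548,645,410,470)):
        mk=im[150:260,xm0:xm1].mean(1); mark=150+np.average(np.arange(110),weights=np.clip(np.median(mk)-20-mk,0,None)+1e-9)
        bh=cv2.GaussianBlur(cv2.morphologyEx(im[50:360,x0:x1],cv2.MORPH_BLACKHAT,np.ones((25,25))),(5,5),0)
        d=((bh>28)*255).astype(np.uint8); d=cv2.morphologyEx(d,cv2.MORPH_CLOSE,np.ones((9,9)))
        cn,_,s,ce=cv2.connectedComponentsWithStats(d)
        L=[(round(float(np.degrees(np.arcsin(np.clip((s[i][1]+50+s[i][3]/2-mark)/162,-1,1)))/36),2),*map(int,s[i][:5])) for i in range(1,cn) if s[i][4]>300]
        print(n,'mark %.0f'%mark,'offset,x,y,w,h,area',sorted(L))
E
python3 -c "
from h import *
prof('wh1.png'); prof('wh2.png')"
```

```text
tens mark 211 offset,x,y,w,h,area [(-1.04, 9, 38, 72, 48, 2043), (-0.07, 5, 125, 74, 58, 1680), (0.9, 13, 225, 70, 46, 1290)]
units mark 207 offset,x,y,w,h,area [(-1.46, 10, 22, 62, 12, 561), (-0.68, 11, 61, 74, 58, 2288), (0.3, 15, 160, 73, 55, 1546)]
tens mark 212 offset,x,y,w,h,area [(-1.06, 8, 38, 70, 47, 2209), (-0.08, 0, 125, 77, 58, 1766), (0.79, 12, 225, 65, 28, 815)]
units mark 206 offset,x,y,w,h,area [(-1.5, 12, 21, 60, 8, 362), (-0.78, 9, 55, 75, 50, 1555), (0.21, 14, 147, 71, 62, 2296), (1.17, 15, 248, 23, 34, 341)]
```

Trial stroke: glyph offsets moved from (−0.68, +0.30) to (−0.78, +0.21), and the blob areas shifted by one, so units went from about 3.69 to 4.79. Two more strokes follow.

Call:
servo_tool(
  rows=[
    {"gripper":-1,"x":-0.002,"y":-0.06,"z":-0.01,"turn":0},
    {"gripper":-1,"x":-0.002,"y":-0.06,"z":-0.005,"turn":0},
    {"gripper":-1,"x":-0.002,"y":-0.06,"z":0.002,"turn":0},
    {"gripper":-1,"x":-0.002,"y":-0.06,"z":0.006,"turn":0},
    {"gripper":-1,"x":-0.002,"y":-0.06,"z":0.008,"turn":0},
    {"gripper":-1,"x":-0.002,"y":-0.06,"z":0.008,"turn":0},
  ],
)

```text
t: 56.38
position: [0.5113, -0.0418, 0.0538]
ee_rot: [1.0, -0.0, 0.001, -0.0]
wrist_force: [-1.1, 2.7, 5.6]
width: -0.0
```

Call:
servo_tool(
  rows=[
    {"gripper":-1,"x":0.003,"y":0,"z":0,"turn":0},
    {"gripper":-1,"x":0.006,"y":0,"z":0,"turn":0},
    {"gripper":-1,"x":0.009,"y":0,"z":0,"turn":0},
    {"gripper":-1,"x":0.0115,"y":0,"z":0,"turn":0},
    {"gripper":-1,"x":0.0115,"y":0,"z":0,"turn":0},
    {"gripper":-1,"x":0.0115,"y":0,"z":-0.015,"turn":0},
    {"gripper":-1,"x":0,"y":0,"z":-0.015,"turn":0},
    {"gripper":-1,"x":0,"y":0,"z":-0.006,"turn":0},
    {"gripper":-1,"x":0,"y":0,"z":0,"turn":0},
    {"gripper":-1,"x":0,"y":0,"z":0,"turn":0},
  ],
)

```text
t: 57.62
position: [0.5114, -0.0414, 0.0538]
ee_rot: [1.0, 0.0, 0.001, 0.0]
wrist_force: [-1.5, -1.0, 8.7]
width: -0.002
```

Call:
servo_tool(
  rows=[
    {"gripper":-1,"x":0.003,"y":0,"z":0,"turn":0},
    {"gripper":-1,"x":0.006,"y":0,"z":0,"turn":0},
    {"gripper":-1,"x":0.009,"y":0,"z":0,"turn":0},
    {"gripper":-1,"x":0.0115,"y":0,"z":0,"turn":0},
    {"gripper":-1,"x":0.0115,"y":0,"z":0,"turn":0},
  ],
)

```text
t: 58.25
position: [0.5232, -0.0414, 0.0537]
ee_rot: [1.0, 0.0, 0.001, 0.0]
wrist_force: [0.0, 0.5, 6.7]
width: -0.001
```

Call:
servo_tool(
  rows=[
    {"gripper":-1,"x":0,"y":0,"z":-0.015,"turn":0},
    {"gripper":-1,"x":-0.009,"y":0.06,"z":-0.01,"turn":0},
    {"gripper":-1,"x":-0.009,"y":0.06,"z":-0.008,"turn":0},
    {"gripper":-1,"x":-0.009,"y":0.06,"z":-0.008,"turn":0},
  ],
)

```text
t: 58.75
position: [0.5128, -0.1012, 0.061]
ee_rot: [1.0, -0.0, -0.0, -0.0]
wrist_force: [0.3, -0.4, 0.1]
width: 0.0
```

```bash
python3 -c "
from h import *
wheels('wh3.png'); prof('wh3.png'); go((515,-3.5,60,0),(515,-41.5,60,0))"
```

```text
[256.   58.5]
[255.9 133. ]
tens mark 212 offset,x,y,w,h,area [(-1.07, 8, 38, 70, 47, 1890), (-0.09, 0, 124, 78, 59, 1758), (0.77, 12, 224, 65, 28, 771), (1.02, 25, 248, 57, 23, 483)]
units mark 205 offset,x,y,w,h,area [(-1.01, 12, 38, 69, 42, 1164), (-0.08, 15, 116, 75, 62, 1202), (0.93, 15, 222, 67, 45, 1101)]
t 58.80 pos [ 513.  -100.8   61.1] jaw 0.0 w 0.00 F [ 0.6  0.  -0.4] j6 -0.22
(515, -3.5, 60, 0) -> [ 0.0021 -0.0973  0.0012] turn 0.0
(515, -41.5, 60, 0) -> [ 0.0021 -0.0593  0.0011] turn 0.0
```

Units is now about 7.08. Next is tens: two strokes toward the front, about 10.7 mm each.

Call:
servo_tool(
  rows=[
    {"gripper":-1,"x":0.007,"y":-0.05,"z":-0.012,"turn":0},
    {"gripper":-1,"x":0.007,"y":-0.097,"z":-0.012,"turn":0},
    {"gripper":-1,"x":0.007,"y":-0.097,"z":-0.006,"turn":0},
    {"gripper":-1,"x":0.007,"y":-0.097,"z":0,"turn":0},
    {"gripper":-1,"x":0.007,"y":-0.097,"z":0.006,"turn":0},
    {"gripper":-1,"x":0.007,"y":-0.097,"z":0.008,"turn":0},
    {"gripper":-1,"x":0.007,"y":-0.097,"z":0.008,"turn":0},
  ],
)

```text
t: 59.68
position: [0.5207, -0.005, 0.0538]
ee_rot: [1.0, -0.0, 0.001, -0.0]
wrist_force: [0.1, 0.6, 5.0]
width: -0.007
```

Call:
servo_tool(
  rows=[
    {"gripper":-1,"x":-0.003,"y":0,"z":0,"turn":0},
    {"gripper":-1,"x":-0.006,"y":0,"z":0,"turn":0},
    {"gripper":-1,"x":-0.009,"y":0,"z":0,"turn":0},
    {"gripper":-1,"x":-0.0107,"y":0,"z":0,"turn":0},
    {"gripper":-1,"x":-0.0107,"y":0,"z":0,"turn":0},
    {"gripper":-1,"x":-0.0107,"y":0,"z":-0.015,"turn":0},
    {"gripper":-1,"x":0,"y":0,"z":-0.015,"turn":0},
    {"gripper":-1,"x":0,"y":0,"z":-0.006,"turn":0},
    {"gripper":-1,"x":0,"y":0,"z":0,"turn":0},
    {"gripper":-1,"x":0,"y":0,"z":0,"turn":0},
  ],
)

```text
t: 60.92
position: [0.5212, -0.0044, 0.0538]
ee_rot: [1.0, 0.0, 0.001, 0.0]
wrist_force: [1.2, 0.7, 7.5]
width: -0.006
```

Call:
servo_tool(
  rows=[
    {"gripper":-1,"x":-0.003,"y":0,"z":0,"turn":0},
    {"gripper":-1,"x":-0.006,"y":0,"z":0,"turn":0},
    {"gripper":-1,"x":-0.009,"y":0,"z":0,"turn":0},
    {"gripper":-1,"x":-0.0107,"y":0,"z":0,"turn":0},
    {"gripper":-1,"x":-0.0107,"y":0,"z":0,"turn":0},
  ],
)

```text
t: 61.55
position: [0.5105, -0.0045, 0.0538]
ee_rot: [1.0, 0.0, 0.001, 0.0]
wrist_force: [0.7, 0.2, 8.6]
width: -0.001
```

Call:
servo_tool(
  rows=[
    {"gripper":-1,"x":0,"y":0,"z":-0.02,"turn":0},
    {"gripper":-1,"x":0.003,"y":0.05,"z":-0.02,"turn":0},
    {"gripper":-1,"x":0.004,"y":0.097,"z":-0.008,"turn":0},
    {"gripper":-1,"x":0.004,"y":0.097,"z":-0.008,"turn":0},
    {"gripper":-1,"x":0.004,"y":0.097,"z":-0.008,"turn":0},
  ],
)

```text
t: 62.18
position: [0.5127, -0.1009, 0.0605]
ee_rot: [1.0, 0.0, -0.001, -0.0]
wrist_force: [0.4, -0.3, -0.8]
width: 0.0
```

```bash
python3 -c "
from h import *
wheels('wh4.png'); prof('wh4.png'); go((515,-3.5,60,0),(515,-41.5,60,0))"
```

```text
[256.3  59. ]
[256.1 133.7]
tens mark 211 offset,x,y,w,h,area [(-1.35, 65, 20, 19, 40, 600), (-0.38, 5, 91, 73, 64, 2841), (0.62, 9, 194, 72, 57, 2369)]
units mark 205 offset,x,y,w,h,area [(-1.02, 13, 38, 68, 41, 1026), (-0.09, 14, 116, 74, 61, 1294), (0.92, 16, 220, 67, 47, 1134)]
t 62.23 pos [ 512.9 -100.6   60.7] jaw 0.1 w 0.00 F [-0.2  0.7  0.5] j6 -0.22
(515, -3.5, 60, 0) -> [ 0.0022 -0.0971  0.0008] turn 0.1
(515, -41.5, 60, 0) -> [ 0.0022 -0.0591  0.0008] turn 0.1
```

Call:
servo_tool(
  rows=[
    {"gripper":-1,"x":0.005,"y":-0.05,"z":-0.012,"turn":0},
    {"gripper":-1,"x":0.005,"y":-0.097,"z":-0.012,"turn":0},
    {"gripper":-1,"x":0.005,"y":-0.097,"z":-0.006,"turn":0},
    {"gripper":-1,"x":0.005,"y":-0.097,"z":0,"turn":0},
    {"gripper":-1,"x":0.005,"y":-0.097,"z":0.006,"turn":0},
    {"gripper":-1,"x":0.005,"y":-0.097,"z":0.008,"turn":0},
    {"gripper":-1,"x":0.005,"y":-0.097,"z":0.008,"turn":0},
  ],
)

```text
t: 63.1
position: [0.519, -0.0049, 0.0538]
ee_rot: [1.0, -0.001, 0.001, -0.0]
wrist_force: [-1.4, 1.6, 5.7]
width: -0.001
```

Call:
servo_tool(
  rows=[
    {"gripper":-1,"x":-0.002,"y":0,"z":0,"turn":0},
    {"gripper":-1,"x":-0.004,"y":0,"z":0,"turn":0},
    {"gripper":-1,"x":-0.0054,"y":0,"z":0,"turn":0},
    {"gripper":-1,"x":-0.0054,"y":0,"z":0,"turn":0},
    {"gripper":-1,"x":-0.0054,"y":0,"z":-0.02,"turn":0},
    {"gripper":-1,"x":0,"y":0.05,"z":-0.02,"turn":0},
    {"gripper":-1,"x":0,"y":0.097,"z":-0.008,"turn":0},
    {"gripper":-1,"x":0,"y":0.097,"z":-0.008,"turn":0},
    {"gripper":-1,"x":0,"y":0.097,"z":-0.008,"turn":0},
  ],
)

```text
t: 64.22
position: [0.5176, -0.1013, 0.0607]
ee_rot: [1.0, -0.0, -0.001, -0.0]
wrist_force: [1.0, 0.3, 0.9]
width: -0.001
```

```bash
python3 -c "
from h import *
wheels('wh5.png'); prof('wh5.png'); go((515,-3.5,60,0),(515,-41.5,60,0))
t=r.get_image('top'); cv2.imwrite('pics/t5.png',t['image'])
o=r.observe(); im=r.get_image('wrist')
a=cv2.imread('pics/wh5.png'); b=cv2.resize(cv2.imread('pics/t5.png')[100:280,100:440],None,fx=400/340,fy=400/340)
c=cv2.resize(r.get_image('scene')['image'][90:230,150:310],(242,212)) if 0 else cv2.resize(r.get_image('scene')['image'][110:220,170:330],(400,212))
cv2.imwrite('pics/final.png',np.vstack([cv2.resize(a,(800,380)),np.hstack([cv2.resize(b,(400,212)),c])]))"
```

```text
[246.3  58.3]
[246.4 132.9]
tens mark 207 offset,x,y,w,h,area [(-0.92, 64, 46, 16, 46, 542), (0.07, 6, 132, 70, 65, 2894), (1.01, 14, 232, 68, 42, 904)]
units mark 203 offset,x,y,w,h,area [(-0.99, 9, 35, 71, 48, 1264), (-0.06, 14, 117, 73, 60, 1459), (0.93, 16, 220, 67, 45, 1086)]
t 64.28 pos [ 517.9 -100.8   60.9] jaw 0.0 w 0.00 F [-0.2 -0.4  0.2] j6 -0.22
(515, -3.5, 60, 0) -> [-0.0028 -0.0974  0.001 ] turn 0.0
(515, -41.5, 60, 0) -> [-0.0028 -0.0594  0.001 ] turn 0.0
```

View pics/final.png

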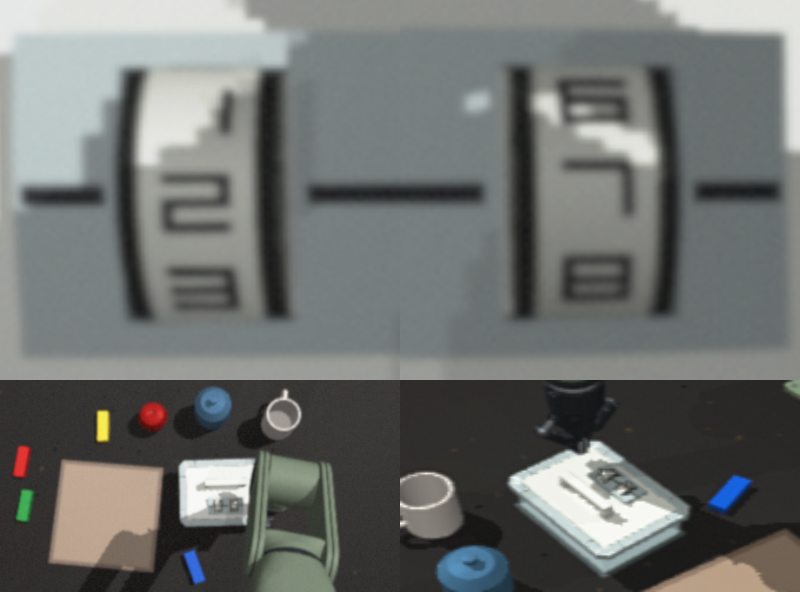

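The picture shows tens 1/**2**/3 and units 6/**7**/8, with 2 and 7 at the marks. On the end presses the fingertip overlapped the deck by a few mm, so I'll re-press the ends and corners slightly farther out to be sure.

Call:
servo_tool(
  rows=[
    {"gripper":-1,"x":-0.02,"y":0.026,"z":0,"turn":0},
    {"gripper":-1,"x":-0.041,"y":0.026,"z":0,"turn":0},
    {"gripper":-1,"x":-0.041,"y":0.026,"z":0.01,"turn":0},
    {"gripper":-1,"x":-0.041,"y":0.026,"z":0.018,"turn":0},
    {"gripper":-1,"x":-0.041,"y":0.026,"z":0.024,"turn":0},
    {"gripper":-1,"x":-0.041,"y":0.026,"z":0.028,"turn":0},
    {"gripper":-1,"x":-0.041,"y":0.026,"z":0.028,"turn":0},
  ],
)

```text
t: 65.3
position: [0.4784, -0.1275, 0.0361]
ee_rot: [1.0, 0.001, 0.001, 0.0]
wrist_force: [-7.6, 0.8, 26.5]
width: -0.0
```

Call:
servo_tool(
  rows=[
    {"gripper":-1,"x":0,"y":0,"z":-0.025,"turn":0},
    {"gripper":-1,"x":0.036,"y":0.001,"z":-0.025,"turn":0},
    {"gripper":-1,"x":0.072,"y":0.001,"z":-0.025,"turn":0},
    {"gripper":-1,"x":0.072,"y":0.001,"z":-0.018,"turn":0},
    {"gripper":-1,"x":0.072,"y":0.001,"z":-0.01,"turn":0},
    {"gripper":-1,"x":0.072,"y":0.001,"z":-0.004,"turn":0},
    {"gripper":-1,"x":0.072,"y":0.001,"z":0,"turn":0},
    {"gripper":-1,"x":0.072,"y":0.001,"z":0,"turn":0},
  ],
)

```text
t: 66.3
position: [0.5486, -0.1283, 0.0365]
ee_rot: [1.0, 0.0, 0.0, 0.0]
wrist_force: [-6.4, 2.2, 22.2]
width: -0.001
```

Call:
servo_tool(
  rows=[
    {"gripper":-1,"x":0,"y":0,"z":-0.025,"turn":0},
    {"gripper":-1,"x":0.036,"y":-0.001,"z":-0.025,"turn":0},
    {"gripper":-1,"x":0.072,"y":-0.001,"z":-0.025,"turn":0},
    {"gripper":-1,"x":0.072,"y":-0.001,"z":-0.018,"turn":0},
    {"gripper":-1,"x":0.072,"y":-0.001,"z":-0.01,"turn":0},
    {"gripper":-1,"x":0.072,"y":-0.001,"z":-0.004,"turn":0},
    {"gripper":-1,"x":0.072,"y":-0.001,"z":0,"turn":0},
    {"gripper":-1,"x":0.072,"y":-0.001,"z":0,"turn":0},
  ],
)

```text
t: 67.3
position: [0.6199, -0.1272, 0.0366]
ee_rot: [1.0, 0.0, -0.0, -0.0]
wrist_force: [-6.4, 1.2, 19.1]
width: 0.001
```

```bash
python3 -c "
from h import *
go((621,82,36,0))"
```

```text
t 67.30 pos [ 619.9 -127.2   36.6] jaw 0.0 w 0.00 F [-6.4  1.2 19.1] j6 -0.22
(621, 82, 36, 0) -> [ 0.0012 -0.2092  0.0006] turn 0.0
```

Call:
servo_tool(
  rows=[
    {"gripper":-1,"x":0,"y":0,"z":-0.03,"turn":0},
    {"gripper":-1,"x":0.001,"y":-0.055,"z":-0.03,"turn":0},
    {"gripper":-1,"x":0.001,"y":-0.11,"z":-0.03,"turn":0},
    {"gripper":-1,"x":0.001,"y":-0.165,"z":-0.03,"turn":0},
    {"gripper":-1,"x":0.001,"y":-0.209,"z":-0.03,"turn":0},
    {"gripper":-1,"x":0.001,"y":-0.209,"z":-0.018,"turn":0},
    {"gripper":-1,"x":0.001,"y":-0.209,"z":-0.01,"turn":0},
    {"gripper":-1,"x":0.001,"y":-0.209,"z":-0.004,"turn":0},
    {"gripper":-1,"x":0.001,"y":-0.209,"z":0.001,"turn":0},
    {"gripper":-1,"x":0.001,"y":-0.209,"z":0.001,"turn":0},
  ],
)

```text
t: 68.55
position: [0.6221, 0.0804, 0.0363]
ee_rot: [1.0, -0.001, 0.0, -0.0]
wrist_force: [-7.8, -0.2, 22.6]
width: -0.002
```

Call:
servo_tool(
  rows=[
    {"gripper":-1,"x":0,"y":0,"z":-0.025,"turn":0},
    {"gripper":-1,"x":-0.036,"y":-0.001,"z":-0.025,"turn":0},
    {"gripper":-1,"x":-0.072,"y":-0.001,"z":-0.025,"turn":0},
    {"gripper":-1,"x":-0.072,"y":-0.001,"z":-0.018,"turn":0},
    {"gripper":-1,"x":-0.072,"y":-0.001,"z":-0.01,"turn":0},
    {"gripper":-1,"x":-0.072,"y":-0.001,"z":-0.004,"turn":0},
    {"gripper":-1,"x":-0.072,"y":-0.001,"z":0,"turn":0},
    {"gripper":-1,"x":-0.072,"y":-0.001,"z":0,"turn":0},
  ],
)

```text
t: 69.55
position: [0.5518, 0.0825, 0.0362]
ee_rot: [1.0, 0.0, 0.001, 0.0]
wrist_force: [-8.2, -1.9, 29.1]
width: -0.0
```

Call:
servo_tool(
  rows=[
    {"gripper":-1,"x":0,"y":0,"z":-0.025,"turn":0},
    {"gripper":-1,"x":-0.036,"y":0.001,"z":-0.025,"turn":0},
    {"gripper":-1,"x":-0.072,"y":0.001,"z":-0.025,"turn":0},
    {"gripper":-1,"x":-0.072,"y":0.001,"z":-0.018,"turn":0},
    {"gripper":-1,"x":-0.072,"y":0.001,"z":-0.01,"turn":0},
    {"gripper":-1,"x":-0.072,"y":0.001,"z":-0.004,"turn":0},
    {"gripper":-1,"x":-0.072,"y":0.001,"z":0,"turn":0},
    {"gripper":-1,"x":-0.072,"y":0.001,"z":0,"turn":0},
  ],
)

```text
t: 70.55
position: [0.48, 0.0822, 0.0357]
ee_rot: [1.0, 0.0, 0.001, -0.001]
wrist_force: [-8.9, 0.5, 33.4]
width: 0.001
```

Call:
servo_tool(
  rows=[
    {"gripper":-1,"x":0,"y":0,"z":-0.04,"turn":0},
    {"gripper":-1,"x":-0.03,"y":0,"z":-0.1,"turn":0},
    {"gripper":-1,"x":-0.06,"y":0,"z":-0.15,"turn":0},
    {"gripper":-1,"x":-0.06,"y":0.05,"z":-0.17,"turn":0},
    {"gripper":-1,"x":-0.06,"y":0.06,"z":-0.17,"turn":0},
    {"gripper":-1,"x":-0.06,"y":0.06,"z":-0.17,"turn":0},
    {"gripper":-1,"x":-0.06,"y":0.06,"z":-0.17,"turn":0},
  ],
)

```text
t: 71.42
position: [0.4181, 0.0221, 0.201]
ee_rot: [1.0, 0.0, -0.001, -0.0]
wrist_force: [-0.6, 0.2, -0.5]
width: 0.001
```

```bash
python3 -c "
from h import *
go()
o=r.observe(); im=r.get_image('wrist')
print(rect(im,o,.077,(0,0,512,384),130)[:2])
print(breads(im,proj=lambda u,v:wonz(im,o,u,v,.021))[0])
"
```

```text
t 71.42 pos [418.1  22.1 201. ] jaw 0.0 w 0.00 F [-0.6  0.2 -0.5] j6 0.02
(((548.4403686523438, -21.619285583496094), (160.84046936035156, 220.7379913330078), 0.3742407560348511), (292, 111, 139, 177))
[(array([478.,   4.]), 757, 277, 50, 13, 17)]
```

```bash
python3 -c "
from h import *
print(r.close_job())"
```

```text
the job is handed in; nothing more can be done
None
```

All six shortbread fingers are in the tub, the lid is on and pressed down all round, and the date wheels read 27. I handed the job in at about t = 71 s of the 210 s allowed.

**Last checks**
- **Shortbread:** the six fingers lie flat in three stacks of two, and the mat is empty. I did not move the mug, sugar jar, apple or coloured blocks.
- **Rim:** each of the eight sections came to a stiff stop with 19–35 N on it, all at nearly the same height. The left section first stopped about 1 mm higher. I pressed both ends and all four corners again slightly farther out, and left then matched the others. I judged "home" from force and height only, with no close picture of the rim.
- **Lid:** its centre is at about (548, −22) mm with yaw 0.4°, in line with the tub.
- **Date wheels:** the last close picture shows 2 and 7 at the marks. The measured values are about 1.93 and 7.06. I did not look at the wheels again after the second round of rim presses, which did not touch them.

**What disagreed**
- **Fingertip position:** the fingertips sit about 35 mm behind the stated tool point. My first grasp therefore closed on air, and I worked from the felt contact heights afterwards.
- **Tub contact:** while I placed the second finger, the gripper body met the tub rim. The wrist force read about 25 N, under the 40 N limit. I released the remaining wall-side fingers from higher up.

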